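Set out a panel for sanding and staining

ROBOT

A 6-joint arm with a two-finger parallel gripper is mounted at the origin on the work surface. World frame = base frame: x ahead of the robot, y to its left, z up, the work surface at z = 0. Lengths are in m, angles in rad, forces in N, time in s.
With the tool pointing down it reaches from about 0.35 to 0.975 m from the base axis. Payload 4.9 kg.
Tool frame: the origin (TCP) lies midway between the tips of the shut fingers; the grasp point (between the pads) lies 19 mm behind it; z points along the fingers, y is the direction in which the jaws open and shut (so a half turn about z gives the same grasp; the last joint's range is limited). The gripper opens to 85 mm and grips with 20 to 120 N. Pads are 22 mm wide; open, the fingers measure 114 mm over their backs; the gripper's body (76 mm by 85 mm) begins 54 mm behind the grasp point. The pads swing forward as they close: fully open they stand 13 mm farther back than shut.
Start: joints at [1.062, 0.053, 1.613, -0, 1.476, -0.119], TCP at [0.237, 0.578, 0.231] pointing down, gripper open.
Joint ranges: [-3.01, 3.01], [-1.01, 2.22], [0.06, 2.58], [-1.02, 4.17], [0.09, 2.62], [-3.14, 3.14]. Speed limits (rad/s): [2.57, 2.57, 3.14, 3.14, 3.14, 3.14].

INTERFACE

Orientations are given as a rotation vector (axis times angle).
In Python, from station import ctrl gives the robot as it stands.
- The arm moves only by the tool apply_moves, never from a script. Its argument "rows" is a list of rows, each a list of 6 numbers: the shift along the tool's x, y, z in cm, then the turn, a rotation vector about the tool's x, y, z in units of 5 degrees (1.0 is 5 degrees). In form: [[x, y, z, rx, ry, rz], ...]. A call has 1 to 20 rows; each row is the pose to reach, as a shift and turn from the pose measured when the call began, along the tool's axes at that moment; what a row does not reach only later rows make up. A row lasts 1/10 s, in which the tool goes at most 50 mm and 8.59 degrees, less where a joint would pass 70% of its speed; a pose out of reach is approached as far as the arm can. A call with a gripper value outside its range is refused whole. "grip" is the closure, from 0 (fully open) to 1 (shut), set as the call begins (left out, the last holds). The fingers move at their own pace and stop on an object; "squeeze" is the grip in N (left out, the last holds). Time passes only in rows, so rows that repeat a pose let the fingers close. It gives the time, the measured TCP pose, the force and the opening at its end, in the units of the state.
- ctrl.get_obs(): the state, without advancing time (a new reading comes with each control period).
- ctrl.get_image(name): name is "scene" or "top"; returns a dict with "color" (480x640x3 uint8, blue, green, red), "mtx" (3x3 intrinsics, pixels), "D" ([k1, k2, p1, p2, k3] as OpenCV has them; the pictures are not rectified), "rvec" (rotation vector, rad) and "tvec" (3), from world to camera coordinates, as OpenCV has them. Camera axes: x right, y down, z forward; pixel columns grow to the right and rows downward; lengths in m; the calibration is good to about 2 mm. A picture is of the moment at which its call begins. There is no depth.
- ctrl.finish_job(): hands the job in, once; it reports no verdict.
The state is a dict: "t": time; "q": joint angles; "dq": joint speeds; "effort": joint torques, N m; "tool_pos": TCP position; "tool_rot": TCP orientation; "contact_force": force on the tool from outside, world axes, zero at the start; "wrist_torque": the same for the moment, N m; "opening": finger opening in m.
Only numpy, scipy, OpenCV 4.12 (cv2) and the standard library are available. Lean on these libraries where they do the work, as an engineer would, in place of code of your own. Each camera call takes 0.05 s, during which the arm holds its last target.

TASK

Get the small panel ready on the work board: lay the long batten on the long strip of tape and the short batten on the short strip, each centred on and along its strip, rest the panel level across both battens, centred over the board and square to them, and put the sanding block, cork down, lengthwise on the middle of the panel. Stand the tin on the bench just off the end of the board next to the long strip, in line with the middle of the board and about 30 mm (two fingers) clear of its edge. Keep the full tin upright throughout, and leave the loose round lid where it lies.

Things in the scene. Friction and masses are not known exactly. Their poses are not given: they have to be found in the camera images.
- board: Fixed flat brown fibreboard, 150 mm (its x) by 180 mm (its y) and 6 mm thick, on the bench. Origin at the centre of its underside, z up. It carries two white tape strips that run along its x, near its two y ends.
- tape_long: Long white strip of paper tape stuck on the board, 130 mm (its x) by 30 mm, flat (no thickness to speak of); marks the place of the long batten. Its centre is 55 mm from the board's centre along the board's y, on either side (the short strip is on the other). Origin at its centre on the board's top face, x along the strip, parallel to the board's x.
- tape_short: Short white strip of paper tape stuck on the board, 80 mm (its x) by 30 mm; marks the place of the short batten, 55 mm from the board's centre on the other side. Origin at its centre on the board's top face, x along the strip.
- batten_long: Loose brown wood batten, 130 mm (its x) by 28 mm by 24 mm high, lying flat. Origin at the centre of its underside.
- batten_short: Loose brown wood batten, 80 mm (its x) by 28 mm by 24 mm high, lying flat. Origin at the centre of its underside.
- panel: Loose flat brown wood panel, 160 mm (its x) by 56 mm (its y) by 18 mm thick, lying flat. Origin at the centre of its underside. When in place its long side (x) runs along the board's y, over both battens, its underside 30 mm above the bench.
- sander: Loose sanding block of dark wood with a cork sole: base 80 mm (its x) by 50 mm, 20 mm high, and on it a grip ridge along x over the full 80 mm, 26 mm wide (y), up to 45 mm above the underside. Origin at the centre of its underside. When in place its x runs along the panel's x, either way round.
- tin: Loose small full round metal tin with a pale label, standing upright, 58 mm across and 75 mm high. Origin at the centre of its underside, z up. In place its centre is about 149 mm from the board's centre along the board's y (the board's edge is at 90 mm), on the long strip's side.
- lid: Loose round tin lid lying on the bench among the things to be moved, 72 mm across, 8 mm thick, green stain on its top; origin at the centre of its underside; leave it alone.
Not all that is in view belongs to the job. Several things look just like the tin: the one meant starts farthest from the robot's base.

How it is judged:
By the outcome, as a careful person would: the job done as asked, in the order asked, and still so for the second after the job is handed in, with the robot touching nothing.
It also fails if it takes over 128 s, if anything falls off the work surface, if the arm or the gripper's body presses on something with over 40 N, if the wrist force passes 120 N, or if a joint passes its speed limit or range.

## Working session

There is one attempt and no reset: what is moved stays moved. The work goes in short steps, Python scripts to look and compute and a tool call to move; the robot and the scene stay as the last step left them, time stands still between calls to the robot, and variables do not carry over. Pictures are saved under pics/ and viewed, and the job is handed in when it is done.

Besides the shell and the picture viewer there is one more tool, called as a command line: name --pt "numbers of a row" for each row, then --argument value for the rest. apply_moves: Moves the arm, as the interface text tells. Its arguments: {"type":"object","properties":{"rows":{"type":"array","items":{"type":"array","items":{"type":"number"}}},"grip":{"type":"number"},"squeeze":{"type":"number"}},"required":["rows"]}

```bash
ls; mkdir -p pics
python3 - <<'E'
from station import ctrl
import cv2
print(ctrl.get_obs())
for n in("scene","top"):
    im=ctrl.get_image(n); cv2.imwrite(f"pics/{n}0.png",im["color"]); print(n,im["mtx"],im["D"],im["rvec"],im["tvec"])
E
```

```text
pics
{'t': 0.0, 'q': array([ 1.06202731e+00,  5.33978402e-02,  1.61427380e+00,  3.43691973e-05,
        1.47599533e+00, -1.19033069e-01]), 'dq': array([-0.00074625,  0.001478  , -0.00068316, -0.00191704,  0.00148281,
        0.00103132]), 'effort': array([ 9.71000045e-04, -3.93697572e+01, -3.70168912e+01, -4.87105251e-05,
        7.22828656e-03,  3.57052636e-05]), 'tool_pos': array([0.23717459, 0.57758834, 0.23004967]), 'tool_rot': array([-0.60820306, -3.08146972,  0.00308187]), 'contact_force': array([ 0.11879032, -1.17428255,  0.29220994]), 'wrist_torque': array([-0.01352083, -0.01666154, -0.0136425 ]), 'opening': 0.08534613824984075}
scene [[500.65315671   0.         323.98334126]
 [  0.         500.65315671 236.26075895]
 [  0.           0.           1.        ]] [-0.09032999  0.          0.          0.          0.        ] [ 0.66840872  2.79682292 -0.85890852] [ 0.43166683 -0.15156689  1.24148685]
top [[445.96260995   0.         319.90514129]
 [  0.         445.96260995 237.06826103]
 [  0.           0.           1.        ]] [-0.02515954  0.          0.          0.          0.        ] [ 2.1303738  -2.11301165  0.21906687] [-0.01439941  0.48040814  0.92888112]
```

View pics/scene0.png

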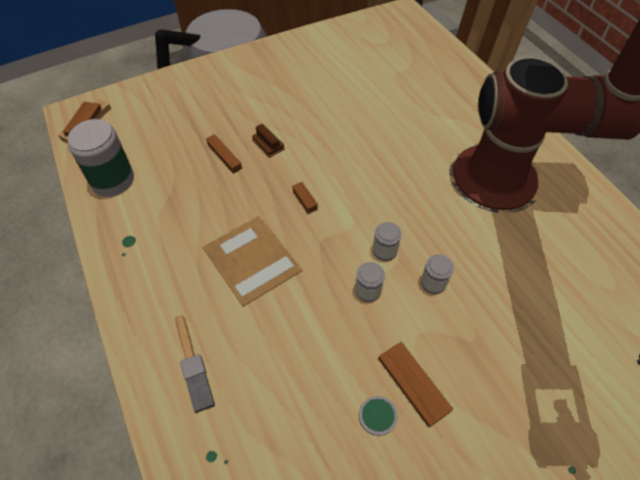

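View pics/top0.png

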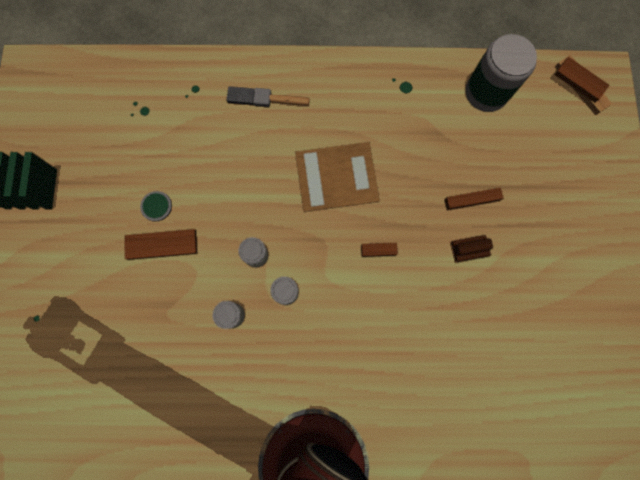

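```bash
cat > h.py <<'E'
import numpy as np, cv2
from station import ctrl
from scipy.spatial.transform import Rotation as R
def cam(n):
    im=ctrl.get_image(n); return im
def ray(im,px):
    px=np.asarray(px,float).reshape(-1,1,2)
    u=cv2.undistortPoints(px,im["mtx"],im["D"]).reshape(-1,2)
    Rm=cv2.Rodrigues(im["rvec"])[0]; d=np.c_[u,np.ones(len(u))]@Rm
    c=-Rm.T@np.ravel(im["tvec"]); return c,d
def plane(im,px,z):
    c,d=ray(im,px); s=(z-c[2])/d[:,2]; return c+s[:,None]*d
def proj(im,P):
    return cv2.projectPoints(np.asarray(P,float).reshape(-1,1,3),im["rvec"],im["tvec"],im["mtx"],im["D"])[0].reshape(-1,2)
E
python3 - <<'E'
from h import *
for n in("scene","top"):
    im=cam(n); print(n,ray(im,[[320,240]])[0], proj(im,[[0,0,0],[.237,.578,.23],[.5,0,0],[.5,.5,0]]))
    c=im["color"]
    cv2.imwrite(f"pics/{n}1.png",cv2.resize(c[130:350,100:520] if n=="top" else c[100:440,190:470],None,fx=1.75,fy=1.75,interpolation=2))
    if n=="top":
        for p in [(253,252),(285,291),(228,314)]: print(p,plane(im,[p],.075))
        hsv=cv2.cvtColor(c,cv2.COLOR_BGR2HSV)
        for k,p in dict(panel=(160,245),panel2=(185,240),short=(378,249),long=(475,199),sand=(470,247),board=(335,180),tape=(313,180),bench=(250,200),bench2=(420,300),shadow=(180,380)).items(): print(k,hsv[p[1],p[0]],c[p[1],p[0]])
E
```

```text
scene [0.76081565 0.5365581  0.94014005] [[495.92579252 175.88831325]
 [650.56145697 394.63178033]
 [317.66375615 251.97579639]
 [444.15673363 464.74530739]]
top [ 0.28928463 -0.00276355  1.00505036] [[313.03844488 466.16210651]
 [-26.10841672 353.37259262]
 [315.22438669 232.77005861]
 [ 98.62115281 230.83891154]]
(253, 252) [[0.44159837 0.13074574 0.075     ]]
(285, 291) [[0.36019047 0.06139378 0.075     ]]
(228, 314) [[0.31204489 0.17750544 0.075     ]]
panel [ 10 170  96] [32 53 96]
panel2 [ 11 188  92] [24 49 92]
short [ 10 173  93] [30 50 93]
long [ 11 190  90] [23 47 90]
sand [ 13 211  46] [ 8 25 46]
board [ 16 153 118] [ 47  85 118]
tape [ 40  15 149] [140 149 146]
bench [ 24 107 146] [ 85 133 146]
bench2 [ 21 116 147] [ 80 126 147]
shadow [ 16 126  93] [47 72 93]
```

View pics/top1.png

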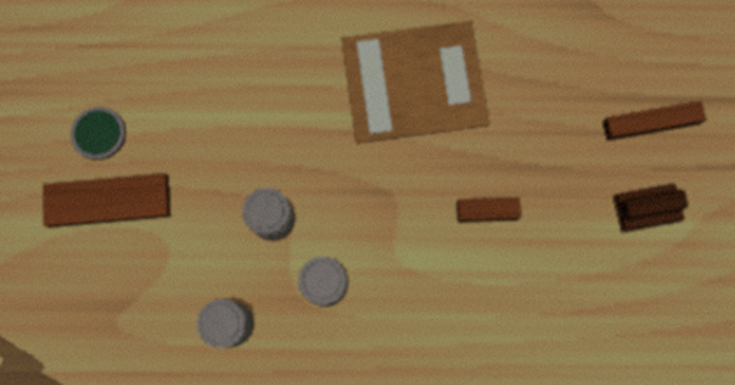

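View pics/scene1.png

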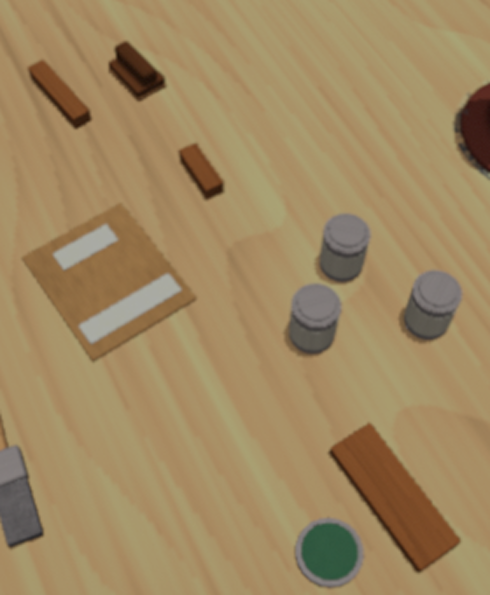

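Run:
```python
from h import *
im=cam("top"); c=im["color"]
W={'board':(285,130,390,220),'long':(435,175,515,220),'short':(350,230,410,270),'sand':(440,220,505,275),'panel':(115,220,205,270),'tin':(230,230,280,275)}
tiles=[]
for k,(a,b,e,f) in W.items():
    t=cv2.resize(c[b:f,a:e],(260,int(260*(f-b)/(e-a))),interpolation=cv2.INTER_CUBIC)
    t=cv2.convertScaleAbs(t,alpha=1.6)
    T=np.zeros((280,266,3),np.uint8);T[:min(280,t.shape[0]),:260]=t[:280];tiles.append(T)
cv2.imwrite("pics/crops.png",np.vstack([np.hstack(tiles[:3]),np.hstack(tiles[3:])]))
```

```text
(no output)
```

View pics/crops.png

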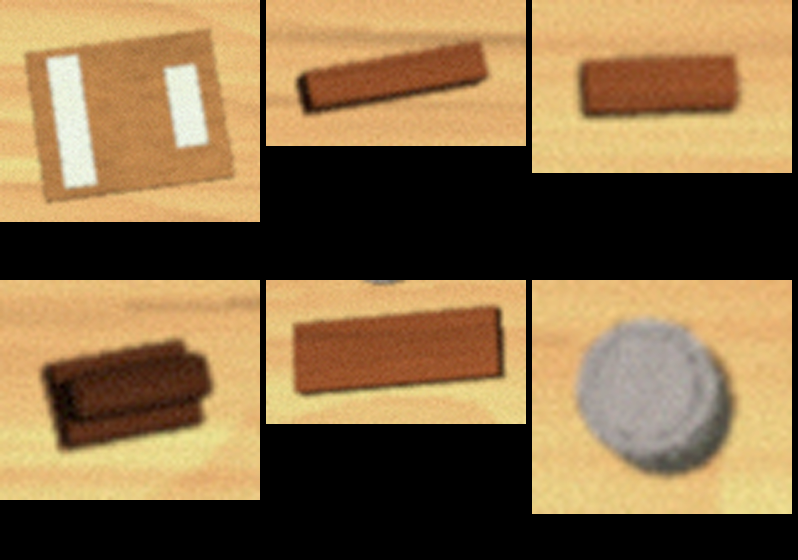

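```bash
cat >> h.py <<'E'
def contour(im,box,f,S=6):
    a,b,e,g=box; c=im["color"][b:g,a:e]
    c=cv2.GaussianBlur(c,(0,0),.7); u=cv2.resize(c,None,fx=S,fy=S,interpolation=cv2.INTER_CUBIC)
    m=(f(u.astype(int),cv2.cvtColor(u,cv2.COLOR_BGR2HSV).astype(int))*255).astype(np.uint8)
    m=cv2.morphologyEx(m,cv2.MORPH_CLOSE,np.ones((13,13),np.uint8)); m=cv2.morphologyEx(m,cv2.MORPH_OPEN,np.ones((13,13),np.uint8))
    cs=cv2.findContours(m,cv2.RETR_EXTERNAL,cv2.CHAIN_APPROX_NONE)[0]
    k=max(cs,key=cv2.contourArea).reshape(-1,2).astype(float)
    return (k+.5)/S-.5+[a,b]
def rect(im,box,f,z):
    P=plane(im,contour(im,box,f),z)[:,:2]
    (cx,cy),(w,h),an=cv2.minAreaRect((P*1000).astype(np.float32))
    if w<h: w,h,an=h,w,an+90
    an=(an+90)%180-90
    return np.round([cx,cy,w,h,an],1)
def robust(im,box,f,z):
    # centroid + principal axis of the filled contour, in mm
    P=(plane(im,contour(im,box,f),z)[:,:2]*1000).astype(np.float32)
    m=cv2.moments(P.reshape(-1,1,2)); c=[m['m10']/m['m00'],m['m01']/m['m00']]
    an=np.degrees(.5*np.arctan2(2*m['mu11'],m['mu20']-m['mu02']))
    return np.round([c[0],c[1],m['m00'],an],1)
E
python3 - <<'E'
from h import *
im=cam("top")
top=lambda u,h:(u[...,2]<118)&(u[...,2]>68)&(h[...,1]>140)
wood=lambda u,h:(u[...,2]<118)&(h[...,1]>130)
white=lambda u,h:(h[...,1]<60)&(u[...,2]>110)
for k,(b,f,z) in {'long':((435,175,515,220),top,.024),'short':((350,230,410,270),top,.024),'panel':((115,220,205,270),top,.018),
 'tapeL':((300,145,330,212),white,.006),'tapeS':((345,150,375,197),white,.006),'board':((285,130,390,220),lambda u,h:(h[...,1]>128)|((h[...,1]<80)&(u[...,0]>100)),.006),'lid':((135,185,180,228),lambda u,h:(h[...,1]<70)|(h[...,0]>50),.008)}.items():
    print(k,rect(im,b,f,z),robust(im,b,f,z))
k=contour(im,(440,220,505,275),lambda u,h:(u[...,2]<95))
ap=cv2.approxPolyDP(k.astype(np.float32),1.2,True).reshape(-1,2)
for p in ap: print('sand',p,[np.round(plane(im,[p],z)[0,:2]*1000,1) for z in(0,.02,.045)])
k=contour(im,(230,230,280,275),lambda u,h:(h[...,1]<75))
print('tin',cv2.minEnclosingCircle(k.astype(np.float32)),np.c_[k.min(0),k.max(0)])
E
```

```text
long [ 580.2 -368.   130.5   33.5  -78.5] [ 580.4 -367.6 4009.9  -78.5]
short [ 459.4 -143.    81.4   30.8  -88.1] [ 459.3 -142.9 2355.1  -86.9]
panel [467.9 348.2 163.4  57.9 -84.1] [ 467.8  348.9 9058.7  -84.5]
tapeL [629.    5.4 130.3  30.5   8.6] [ 629.     5.5 3794.8    8.5]
tapeS [ 645.3 -103.6   80.1   30.5    8. ] [ 645.2 -103.5 2323.4    8.4]
board [631.2 -46.8 224.5 161.5 -80.3] [  634.3   -49.3 28372.8   -81.8]
lid [559.2 370.2  71.5  69.8 -89.5] [ 559.3  369.9 3935.9   70.4]
sand [490.91666 239.41667] [array([ 488.1, -406.4]), array([ 484.1, -398.4]), array([ 479.2, -388.4])]
sand [484.91666 235.08333] [array([ 498.2, -393.1]), array([ 494. , -385.3]), array([ 488.8, -375.6])]
sand [451.25 240.75] [array([ 484.1, -313.8]), array([ 480.2, -307.6]), array([ 475.4, -299.9])]
sand [450.08334 244.58333] [array([ 475.1, -310.6]), array([ 471.4, -304.5]), array([ 466.8, -296.9])]
sand [454.25    261.08334] [array([ 436.8, -318.3]), array([ 433.9, -312.1]), array([ 430.2, -304.2])]
sand [458.75    261.91666] [array([ 435. , -328.6]), array([ 432.1, -322.1]), array([ 428.5, -314. ])]
sand [489.08334 255.75   ] [array([ 449.8, -399.6]), array([ 446.6, -391.7]), array([ 442.6, -381.8])]
sand [492.25 247.25] [array([ 469.7, -408.3]), array([ 466.1, -400.2]), array([ 461.6, -390.1])]
tin ((252.91665649414062, 251.91665649414062), 15.393097877502441) [[238.25       266.91666667]
 [237.08333333 266.08333333]]
```

```bash
cat >> h.py <<'E'
def go(*targets):
    """targets (x,y,z mm, jaw deg world): prints each as shift/turn from the present pose"""
    o=ctrl.get_obs(); p=o["tool_pos"]; Rn=R.from_rotvec(o["tool_rot"])
    def yaw(Rm): y=Rm.as_matrix()[:,1]; return np.degrees(np.arctan2(y[1],y[0]))
    y0=yaw(Rn); q6=np.degrees(o["q"][5]); q1=np.degrees(o["q"][0])
    print("t %.1f p %s jaw %.1f q1 %.0f q6 %.0f open %.1f F %s"%(o["t"],np.round(p*1000,1),y0,q1,q6,o["opening"]*1000,np.round(o["contact_force"],1)))
    for x,y,z,j in targets:
        best=None
        nq1=np.degrees(np.arctan2(y,x))
        for k in(-2,-1,0,1,2):
            d=j+180*k-y0
            nq6=q6+(nq1-q1)-d       # down tool: yaw = q1 - q6 + c
            if best is None or abs(nq6)<abs(best[1]): best=(d,nq6,j+180*k)
        a=np.radians(best[2]); ty=np.array([np.cos(a),np.sin(a),0]); tz=np.array([0,0,-1.]); tx=np.cross(ty,tz)
        Rt=R.from_matrix(np.c_[tx,ty,tz])
        rv=(Rn.inv()*Rt).as_rotvec()
        s=Rn.inv().apply(np.array([x,y,z])/1000-p)*100
        print((x,y,z,j),"->",np.round(s,2).tolist(),np.round(np.degrees(rv)/5,2).tolist(),"q6 %.0f"%best[1])
E
python3 - <<'E'
from h import *
go((583,-367,150,11.5),(583,-367,60,11.5),(400,200,200,11.5))
E
```

```text
t 0.3 p [237.4 577.9 230.9] jaw 67.7 q1 61 q6 -7 open 85.6 F [ 0.9 -0.9 -0.1]
(583, -367, 150, 11.5) -> [-67.88, -74.26, 8.14] [-0.01, 0.0, 11.23] q6 -44
(583, -367, 60, 11.5) -> [-67.88, -74.26, 17.14] [-0.01, 0.0, 11.23] q6 -44
(400, 200, 200, 11.5) -> [-29.4, -28.77, 3.11] [-0.01, 0.0, 11.23] q6 15
```

apply_moves --pt "-15 -15 0 0 0 2" --pt "-30 -29 2 0 0 6" --pt "-30 -29 2 0 0 6" --pt "-30 -29 2 0 0 6" --pt "-30 -29 2 0 0 6" --pt "-30 -29 2 0 0 6" --pt "-30 -29 2 0 0 6" --pt "-30 -29 2 0 0 6" --pt "-68 -74 5 0 0 11.2" --pt "-68 -74 5 0 0 11.2" --pt "-68 -74 5 0 0 11.2" --pt "-68 -74 5 0 0 11.2" --pt "-68 -74 5 0 0 11.2" --pt "-68 -74 5 0 0 11.2" --pt "-68 -74 5 0 0 11.2" --pt "-68 -74 5 0 0 11.2" --pt "-68 -74 5 0 0 11.2" --pt "-68 -74 5 0 0 11.2" --pt "-68 -74 5 0 0 11.2" --pt "-68 -74 5 0 0 11.2" --grip 0 --squeeze 40

```text
t: 2.3
tool_pos: [0.5831, -0.3599, 0.1814]
tool_rot: [1.985, 2.435, -0.001]
contact_force: [0.8, -0.3, 0.2]
opening: 0.0849
```

Run:
```python
from h import *
go((583,-367,100,11.5),(583,-367,40,11.5))
```

```text
t 2.3 p [ 583.1 -359.9  181.4] jaw 11.6 q1 -38 q6 -50 open 84.9 F [ 0.8 -0.3  0.2]
(583, -367, 100, 11.5) -> [-0.69, -0.15, 8.14] [-0.0, 0.0, 0.03] q6 -44
(583, -367, 40, 11.5) -> [-0.69, -0.15, 14.14] [-0.0, 0.0, 0.03] q6 -44
```

apply_moves --pt "-0.7 -0.1 4 0 0 0" --pt "-0.7 -0.1 8 0 0 0" --pt "-0.7 -0.1 11 0 0 0" --pt "-0.7 -0.1 13 0 0 0" --pt "-0.7 -0.1 13 0 0 0"

```text
t: 2.8
tool_pos: [0.5809, -0.3651, 0.0465]
tool_rot: [-1.98, -2.429, 0.001]
contact_force: [0.1, 0.6, 1.0]
opening: 0.0855
```

Run:
```python
from h import *
im=cam("scene"); c=im["color"]
print(proj(im,[[.583,-.367,.05]]))
cv2.imwrite("pics/s2.png",cv2.resize(c[60:260,120:380],None,fx=3,fy=3,interpolation=2))
go((583,-367,3,11.5))
```

```text
[[221.55051643 142.2946626 ]]
t 2.9 p [ 582.4 -366.1   49.3] jaw 11.6 q1 -38 q6 -50 open 85.7 F [0.2 0.3 0.7]
(583, -367, 3, 11.5) -> [-0.12, 0.06, 4.63] [-0.03, -0.03, 0.03] q6 -44
```

View pics/s2.png

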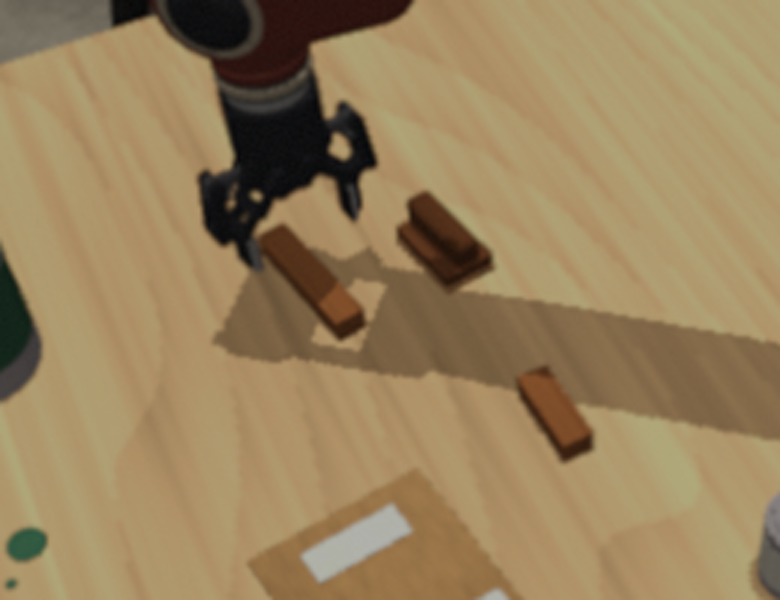

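apply_moves --pt "-0.1 0 2 0 0 0" --pt "-0.1 0 4 0 0 0" --pt "-0.1 0 4.5 0 0 0" --pt "-0.1 0 4.5 0 0 0" --pt "-0.1 0 4.5 0 0 0"

```text
t: 3.35
tool_pos: [0.5831, -0.3675, 0.0055]
tool_rot: [-1.983, -2.434, 0.001]
contact_force: [1.2, 0.6, 0.3]
opening: 0.0853
```

apply_moves --pt "0 0 0 0 0 0" --pt "0 0 0 0 0 0" --pt "0 0 0 0 0 0" --pt "0 0 0 0 0 0" --pt "0 0 0 0 0 0" --pt "0 0 0 0 0 0" --pt "0 0 0 0 0 0" --pt "0 0 0 0 0 0" --grip 1 --squeeze 40

```text
t: 4.15
tool_pos: [0.5835, -0.3679, 0.0061]
tool_rot: [-1.984, -2.434, 0.001]
contact_force: [-0.7, -0.5, 4.2]
opening: 0.027
```

Run:
```python
from h import *
go((583,-367,120,11.5),(629,5.4,120,98.5),(629,5.4,20,98.5))
```

```text
t 4.2 p [ 583.5 -367.9    6.1] jaw 11.6 q1 -38 q6 -50 open 27.0 F [-0.7 -0.5  4.2]
(583, -367, 120, 11.5) -> [0.1, -0.04, -11.39] [-0.01, -0.01, 0.03] q6 -44
(629, 5.4, 120, 98.5) -> [35.64, 11.98, -11.38] [-0.01, 0.01, 18.63] q6 82
(629, 5.4, 20, 98.5) -> [35.64, 11.99, -1.38] [-0.01, 0.01, 18.63] q6 82
```

apply_moves --pt "0 0 -2 0 0 0" --pt "0 0 -5 0 0 0" --pt "0 0 -8 0 0 0" --pt "2 1 -10.5 0 0 1" --pt "6 2 -10.5 0 0 2.5" --pt "10 3 -10.5 0 0 4" --pt "13 4 -10.5 0 0 5.5" --pt "16 5 -10.5 0 0 7" --pt "19 6 -10.5 0 0 8.5" --pt "21 7 -10.5 0 0 10" --pt "23 8 -10.5 0 0 11.5" --pt "25 9 -10.5 0 0 13" --pt "28 10 -10.5 0 0 14.5" --pt "31 11 -10.5 0 0 16" --pt "34 11.5 -10.5 0 0 17.5" --pt "35.6 12 -10.5 0 0 18.6" --pt "35.6 12 -9 0 0 18.6" --pt "35.6 12 -7 0 0 18.6" --pt "35.6 12 -5 0 0 18.6" --pt "35.6 12 -5 0 0 18.6"

```text
t: 6.15
tool_pos: [0.6254, 0.0046, 0.0508]
tool_rot: [-3.131, -0.238, 0.016]
contact_force: [-1.0, -0.1, -0.3]
opening: 0.0274
```

Run:
```python
from h import *
go((629,5.4,13,98.5))
for n in("scene","top"):
    im=cam(n); c=im["color"]
    x,y=proj(im,[[.629,.005,.03]])[0].astype(int); print(x,y)
    cv2.imwrite(f"pics/{n}3.png",cv2.resize(c[y-60:y+60,x-80:x+80],None,fx=4,fy=4,interpolation=2))
```

```text
t 6.2 p [625.4   4.6  50.8] jaw -81.3 q1 -6 q6 75 open 27.4 F [-1.  -0.1 -0.3]
(629, 5.4, 13, 98.5) -> [0.4, -0.02, 3.78] [-0.03, 0.12, 0.04] q6 82
263 269
313 175
```

View pics/scene3.png

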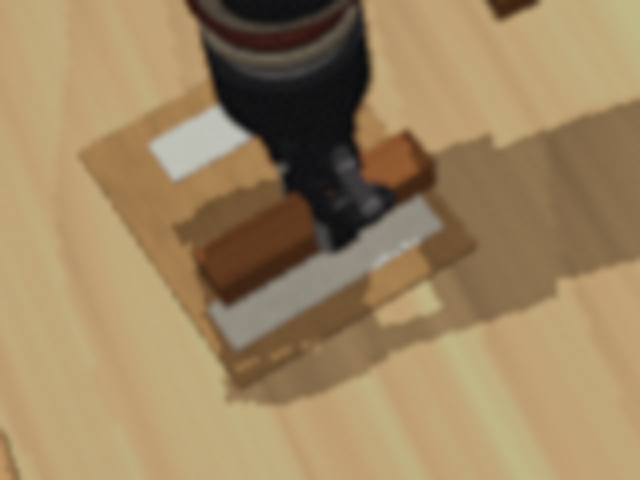

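View pics/top3.png

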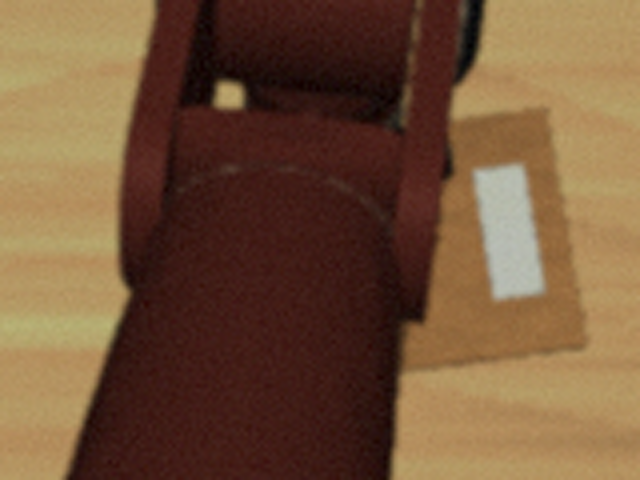

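apply_moves --pt "0.4 0 0.5 0 0.1 0" --pt "0.4 0 1.5 0 0.1 0" --pt "0.4 0 2.5 0 0.1 0" --pt "0.4 0 3.2 0 0.1 0" --pt "0.4 0 3.4 0 0.1 0" --pt "0.4 0 3.4 0 0.1 0"

```text
t: 6.85
tool_pos: [0.6316, 0.0051, 0.02]
tool_rot: [-3.131, -0.237, -0.006]
contact_force: [0.1, 0.2, -0.7]
opening: 0.0275
```

Run:
```python
from h import *
go((629,5.4,13,98.5))
```

```text
t 6.8 p [631.6   5.1  20. ] jaw -81.3 q1 -6 q6 75 open 27.5 F [ 0.1  0.2 -0.7]
(629, 5.4, 13, 98.5) -> [-0.26, -0.07, 0.7] [-0.01, -0.04, 0.03] q6 82
```

apply_moves --pt "-0.2 0 0.2 0 0 0" --pt "-0.2 0 0.4 0 0 0" --pt "-0.2 0 0.5 0 0 0" --pt "-0.2 0 0.5 0 0 0" --pt "-0.2 0 0.5 0 0 0"

```text
t: 7.35
tool_pos: [0.6298, 0.0048, 0.0152]
tool_rot: [-3.131, -0.237, -0.006]
contact_force: [0.4, -0.0, -0.4]
opening: 0.027
```

Run:
```python
from h import *
go((629,5.4,13,98.5))
im=cam("scene"); c=im["color"]
cv2.imwrite(f"pics/scene4.png",cv2.resize(c[210:330,190:350],None,fx=5,fy=5,interpolation=2))
```

```text
t 7.3 p [629.8   4.8  15.2] jaw -81.3 q1 -6 q6 75 open 27.0 F [ 0.4 -0.  -0.4]
(629, 5.4, 13, 98.5) -> [-0.07, -0.07, 0.22] [-0.01, -0.05, 0.03] q6 82
```

View pics/scene4.png

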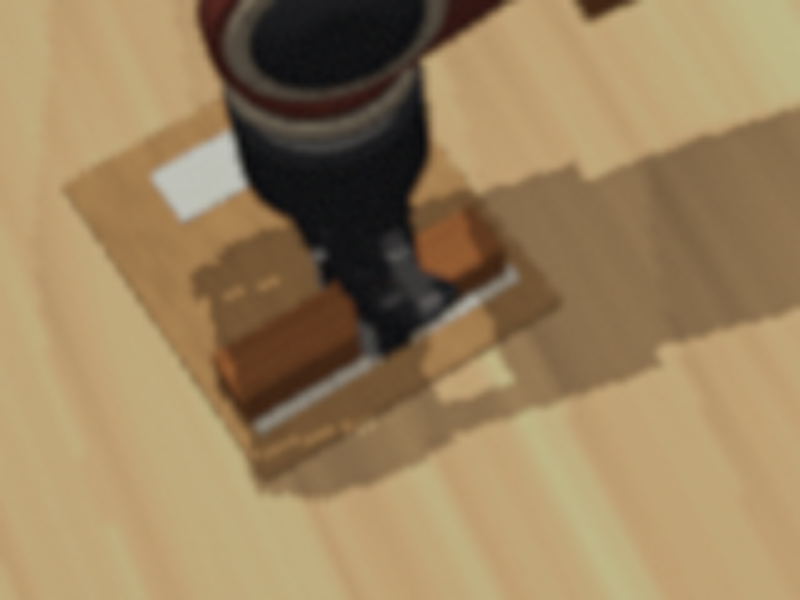

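apply_moves --pt "-0.1 -0.1 0.2 0 0 0" --pt "-0.1 -0.1 0.3 0 0 0" --pt "-0.1 -0.1 0.3 0 0 0" --pt "-0.1 -0.1 0.3 0 0 0"

```text
t: 7.8
tool_pos: [0.6286, 0.0058, 0.0122]
tool_rot: [-3.131, -0.237, -0.006]
contact_force: [-0.9, 0.6, -0.6]
opening: 0.0272
```

Run:
```python
from h import *
go((629,5.4,12,98.5))
```

```text
t 7.8 p [628.6   5.8  12.2] jaw -81.3 q1 -6 q6 75 open 27.2 F [-0.9  0.6 -0.6]
(629, 5.4, 12, 98.5) -> [0.03, 0.04, 0.02] [-0.01, -0.05, 0.03] q6 82
```

Release gently (partial opening), lift, look.

apply_moves --pt "0 0 0.05 0 0 0" --pt "0 0 0.05 0 0 0" --pt "0 0 0.05 0 0 0" --pt "0 0 0.05 0 0 0" --grip 0.4

```text
t: 8.2
tool_pos: [0.6287, 0.0057, 0.0117]
tool_rot: [-3.131, -0.237, -0.006]
contact_force: [-0.6, -0.1, 0.2]
opening: 0.051
```

apply_moves --pt "0 0 -2 0 0 0" --pt "0 0 -5 0 0 0" --pt "0 0 -9 0 0 0" --pt "-10 0 -13 0 0 0" --pt "-15 5 -13 0 0 0" --pt "-20 10 -13 0 0 0" --pt "-20 15 -13 0 0 0" --pt "-20 15 -13 0 0 0" --pt "-20 15 -13 0 0 0" --pt "-20 15 -13 0 0 0" --grip 0

```text
t: 9.2
tool_pos: [0.4522, -0.1752, 0.1413]
tool_rot: [-3.133, -0.23, -0.008]
contact_force: [0.2, 0.1, -0.7]
opening: 0.0854
```

Run:
```python
from h import *
for n in("scene","top"):
    im=cam(n); c=im["color"]
    x,y=proj(im,[[.637,-.049,.01]])[0].astype(int); print(x,y)
    cv2.imwrite(f"pics/{n}5.png",cv2.resize(c[y-60:y+60,x-80:x+80],None,fx=5,fy=5,interpolation=2))
    if n=="top": cv2.imwrite("pics/top5f.png",c)
go((459.4,-143,120,3),(459.4,-143,20,3))
```

```text
251 256
336 174
t 9.3 p [ 453.  -172.9  140.8] jaw -81.4 q1 -30 q6 52 open 85.3 F [ 0.1 -0.3 -1. ]
(459.4, -143, 120, 3) -> [1.06, -2.86, 2.09] [0.02, -0.06, -16.88] q6 -20
(459.4, -143, 20, 3) -> [1.02, -2.84, 12.09] [0.02, -0.06, -16.88] q6 -20
```

View pics/scene5.png

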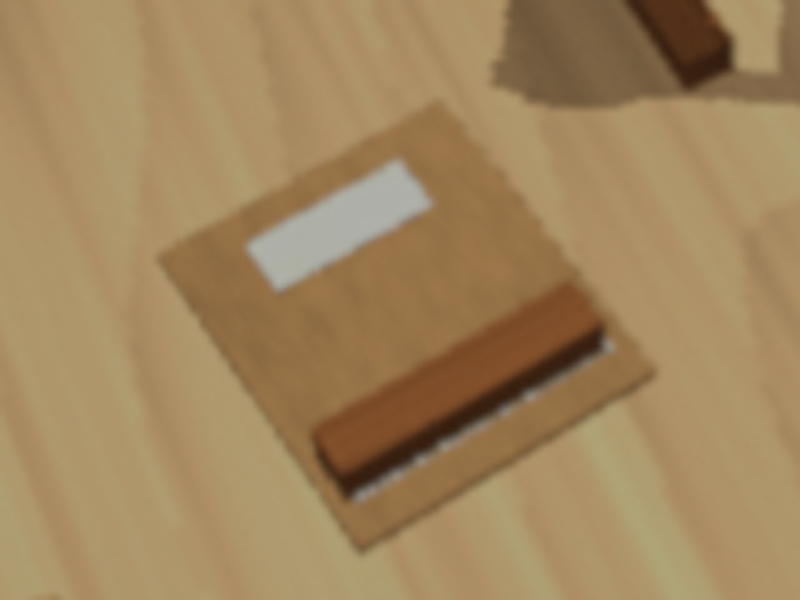

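View pics/top5f.png

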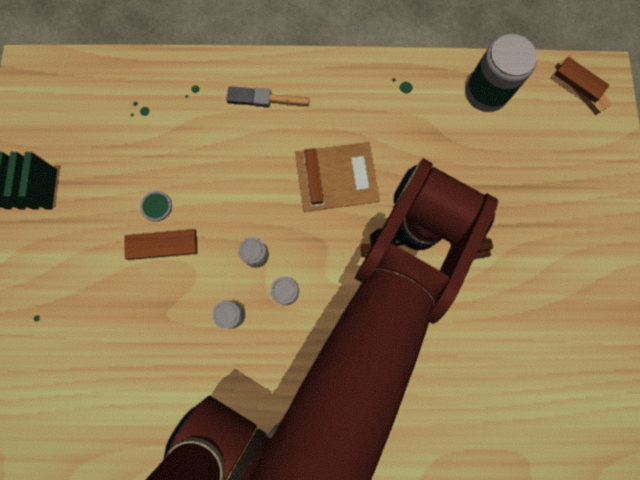

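```bash
cat >> h.py <<'E'
top=lambda u,h:(u[...,2]<118)&(u[...,2]>68)&(h[...,1]>160)&(h[...,0]<14)
white=lambda u,h:(h[...,1]<60)&(u[...,2]>110)
E
python3 - <<'E'
from h import *
im=cam("top"); c=im["color"]
cv2.imwrite("pics/top6.png",cv2.resize(cv2.convertScaleAbs(c[135:220,285:390],alpha=1.6),None,fx=7,fy=7,interpolation=2))
print(rect(im,(290,135,335,215),top,.03),robust(im,(290,135,335,215),top,.03))
E
```

```text
[628.8   4.7 127.1  27.    8.5] [ 628.2    4.7 3059.4    8. ]
```

View pics/top6.png

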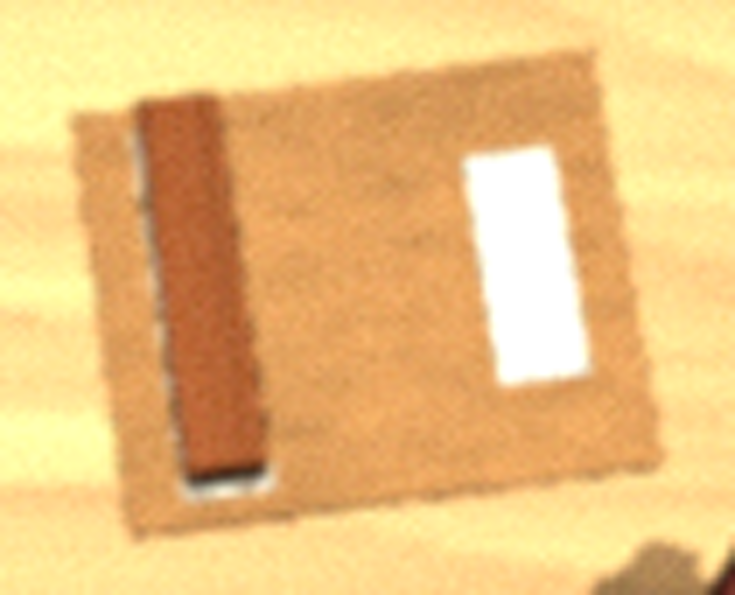

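Run:
```python
from h import *
im=cam("top"); c=cv2.GaussianBlur(im["color"],(0,0),.5).astype(np.float32)
u=np.array([np.cos(np.radians(8.5)),np.sin(np.radians(8.5)),0]); v=np.array([-u[1],u[0],0]); C=np.array([.6371,-.0491,0])
def prof(z,ss,off,lat):
    out=[]
    for s in ss:
        P=[C+u*s/1000*(1)+v*(.055+l/1000)+[0,0,z] for l in lat] if off=='u' else [C+v*(.055+s/1000)+u*l/1000+[0,0,z] for l in lat]
        p=proj(im,P).astype(np.float32)
        out.append(cv2.remap(c,p[:,:1],p[:,1:],1).reshape(-1,3).mean(0))
    return np.array(out).round().astype(int)
print("near end, z=.006 plane"); 
for s,r in zip(range(-78,-54,2),prof(.006,range(-78,-54,2),'u',range(-9,10,3))): print(s,r)
print("far end, z=.03"); 
for s,r in zip(range(56,78,2),prof(.03,range(56,78,2),'u',range(-9,10,3))): print(s,r)
print("lateral z=.03")
for s,r in zip(range(-24,26,2),prof(.03,range(-24,26,2),'v',range(-40,41,5))): print(s,r)
```

```text
near end, z=.006 plane
-78 [ 77 120 155]
-76 [ 64 102 137]
-74 [ 56  94 129]
-72 [ 55  94 132]
-70 [ 58  98 135]
-68 [ 70 105 138]
-66 [ 90 117 139]
-64 [100 118 130]
-62 [ 82  95 102]
-60 [48 59 71]
-58 [26 39 62]
-56 [24 44 79]
far end, z=.03
56 [ 33  61 112]
58 [ 32  60 110]
60 [ 32  60 111]
62 [ 35  65 113]
64 [ 46  80 122]
66 [ 66 108 139]
68 [ 86 135 159]
70 [ 96 150 171]
72 [100 153 175]
74 [101 154 176]
76 [102 155 177]
lateral z=.03
-24 [ 61 104 146]
-22 [ 60 104 145]
-20 [ 60 103 145]
-18 [ 59 101 143]
-16 [ 55  94 135]
-14 [ 46  80 123]
-12 [ 37  68 114]
-10 [ 33  62 111]
-8 [ 32  60 109]
-6 [ 32  60 109]
-4 [ 33  61 112]
-2 [ 34  63 114]
0 [ 34  63 115]
2 [ 34  63 115]
4 [ 33  63 116]
6 [ 34  64 117]
8 [ 34  64 116]
10 [ 35  63 114]
12 [ 41  66 109]
14 [ 54  79 111]
16 [ 64  94 124]
18 [ 65 102 137]
20 [ 61 102 142]
22 [ 59 101 142]
24 [ 59 101 142]
```

apply_moves --pt "1 -2.8 0 0 0 -1.5" --pt "1 -2.8 0 0 0 -3" --pt "1 -2.8 0 0 0 -4.5" --pt "1 -2.8 0 0 0 -6" --pt "1 -2.8 0 0 0 -7.5" --pt "1 -2.8 0 0 0 -9" --pt "1 -2.8 0 0 0 -10.5" --pt "1 -2.8 1 0 0 -12" --pt "1 -2.8 2 0 0 -13.5" --pt "1 -2.8 3 0 0 -15" --pt "1 -2.8 4 0 0 -16.5" --pt "1 -2.8 6 0 0 -16.9" --pt "1 -2.8 7.5 0 0 -16.9" --pt "1 -2.8 7.5 0 0 -16.9" --pt "1 -2.8 7.5 0 0 -16.9"

```text
t: 10.9
tool_pos: [0.4595, -0.1417, 0.0656]
tool_rot: [2.156, 2.285, 0.007]
contact_force: [-0.3, 0.0, -0.2]
opening: 0.0853
```

Run:
```python
from h import *
go((460,-143,5,3))
im=cam("scene"); c=im["color"]
cv2.imwrite("pics/s7.png",cv2.resize(c[120:240,240:400],None,fx=4,fy=4,interpolation=2))
```

```text
t 10.9 p [ 459.5 -141.7   65.6] jaw 3.3 q1 -26 q6 -30 open 85.3 F [-0.3  0.  -0.2]
(460, -143, 5, 3) -> [-0.15, 0.02, 6.06] [0.04, -0.03, 0.06] q6 -20
```

View pics/s7.png

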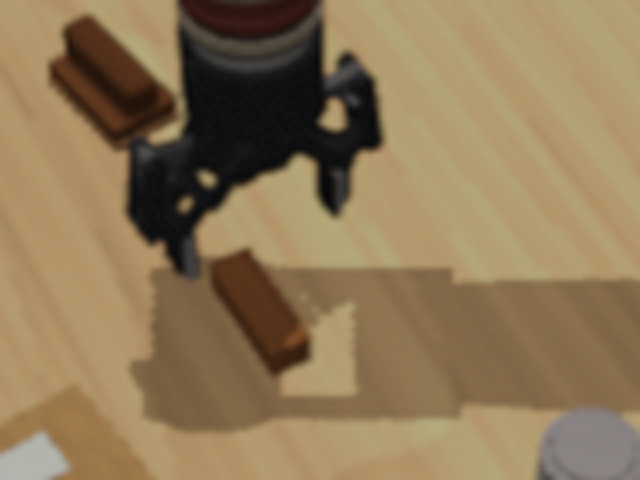

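Fingers at (190,265) and (335,205) in the crop straddle the short batten. Descend and grip.

apply_moves --pt "-0.1 0 2 0 0 0" --pt "-0.1 0 4 0 0 0" --pt "-0.1 0 5.5 0 0 0" --pt "-0.1 0 6 0 0 0" --pt "-0.1 0 6 0 0 0" --pt "-0.1 0 6 0 0 0"

```text
t: 11.55
tool_pos: [0.4613, -0.1434, 0.0075]
tool_rot: [2.154, 2.282, 0.008]
contact_force: [0.5, -0.2, 0.8]
opening: 0.0855
```

apply_moves --pt "0 0 0 0 0 0" --pt "0 0 0 0 0 0" --pt "0 0 0 0 0 0" --pt "0 0 0 0 0 0" --pt "0 0 0 0 0 0" --pt "0 0 0 0 0 0" --pt "0 0 0 0 0 0" --pt "0 0 0 0 0 0" --grip 1

```text
t: 12.35
tool_pos: [0.4617, -0.1436, 0.008]
tool_rot: [2.153, 2.281, 0.009]
contact_force: [-0.2, 0.4, 4.7]
opening: 0.0268
```

Run:
```python
from h import *
go((460,-143,120,3),(645.3,-103.6,120,98.5),(645.3,-103.6,13,98.5))
```

```text
t 12.3 p [ 461.7 -143.6    8. ] jaw 3.3 q1 -26 q6 -30 open 26.8 F [-0.2  0.4  4.7]
(460, -143, 120, 3) -> [0.08, -0.09, -11.2] [0.08, -0.0, 0.06] q6 -20
(645.3, -103.6, 120, 98.5) -> [2.94, 18.64, -11.07] [0.06, -0.06, 16.96] q6 72
(645.3, -103.6, 13, 98.5) -> [2.94, 18.56, -0.37] [0.06, -0.06, 16.96] q6 72
```

apply_moves --pt "0 0 -2 0 0 0" --pt "0 0 -5 0 0 0" --pt "0 0 -8 0 0 0" --pt "0 2 -9 0 0 1.5" --pt "0 4 -9 0 0 3" --pt "0 6 -9 0 0 4.5" --pt "1 8 -9 0 0 6" --pt "1 10 -9 0 0 7.5" --pt "1 12 -9 0 0 9" --pt "2 14 -9 0 0 10.5" --pt "2 16 -9 0 0 12" --pt "2 17 -9 0 0 13.5" --pt "2.5 18 -9 0 0 15" --pt "2.9 18.6 -9 0 0 16.5" --pt "2.9 18.6 -8 0 0 17" --pt "2.9 18.6 -6 0 0 17" --pt "2.9 18.6 -4 0 0 17" --pt "2.9 18.6 -3 0 0 17" --pt "2.9 18.6 -3 0 0 17" --pt "2.9 18.6 -3 0 0 17"

```text
t: 14.35
tool_pos: [0.6456, -0.104, 0.0394]
tool_rot: [-3.133, -0.228, -0.011]
contact_force: [0.2, 0.0, -0.2]
opening: 0.0271
```

Run:
```python
from h import *
go((645.3,-103.6,15,98.5))
im=cam("scene"); c=im["color"]
cv2.imwrite("pics/s8.png",cv2.resize(c[190:310,170:330],None,fx=5,fy=5,interpolation=2))
```

```text
t 14.3 p [ 645.6 -104.    39.4] jaw -81.7 q1 -16 q6 66 open 27.1 F [ 0.2  0.  -0.2]
(645.3, -103.6, 15, 98.5) -> [-0.04, -0.05, 2.44] [0.0, -0.08, -0.04] q6 72
```

View pics/s8.png

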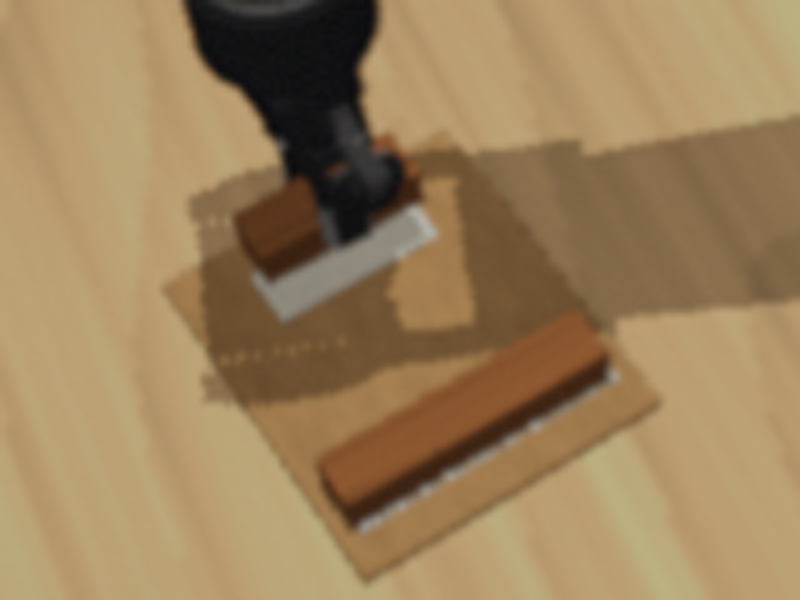

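apply_moves --pt "-0.1 0 1 0 -0.1 0" --pt "-0.1 0 1.8 0 -0.1 0" --pt "-0.1 0 2.3 0 -0.1 0" --pt "-0.1 0 2.5 0 -0.1 0" --pt "-0.1 0 2.5 0 -0.1 0" --pt "-0.1 0 2.5 0 -0.1 0"

```text
t: 15.0
tool_pos: [0.6455, -0.1044, 0.0154]
tool_rot: [3.132, 0.227, 0.0]
contact_force: [0.5, -0.0, -0.6]
opening: 0.0268
```

Run:
```python
from h import *
go((645.3,-103.6,13.5,98.5))
```

```text
t 15.0 p [ 645.5 -104.4   15.4] jaw -81.7 q1 -16 q6 66 open 26.8 F [ 0.5 -0.  -0.6]
(645.3, -103.6, 13.5, 98.5) -> [-0.01, -0.08, 0.19] [0.01, -0.0, -0.04] q6 72
```

apply_moves --pt "0 -0.1 0.15 0 0 0" --pt "0 -0.1 0.2 0 0 0" --pt "0 -0.1 0.2 0 0 0" --pt "0 -0.1 0.2 0 0 0"

```text
t: 15.4
tool_pos: [0.6458, -0.1034, 0.0141]
tool_rot: [3.132, 0.227, 0.002]
contact_force: [-1.0, 0.7, 3.8]
opening: 0.0274
```

apply_moves --pt "0 0 0 0 0 0" --pt "0 0 0 0 0 0" --pt "0 0 0 0 0 0" --pt "0 0 0 0 0 0" --grip 0.4

```text
t: 15.8
tool_pos: [0.6456, -0.1034, 0.0137]
tool_rot: [3.132, 0.227, 0.001]
contact_force: [1.0, 0.4, -0.3]
opening: 0.0516
```

apply_moves --pt "0 0 -2 0 0 0" --pt "0 0 -5 0 0 0" --pt "0 0 -9 0 0 0" --pt "-3 -3 -13 0 0 0" --pt "-7 -8 -13 0 0 0" --pt "-10 -12 -13 0 0 0" --pt "-15 -18 -13 0 0 0" --pt "-18 -25 -13 0 0 0" --pt "-18 -30 -13 0 0 0" --pt "-18 -35 -13 0 0 0" --pt "-18 -40 -13 0 0 0" --pt "-18 -40 -13 0 0 0" --pt "-18 -40 -13 0 0 0" --grip 0

```text
t: 17.1
tool_pos: [0.408, 0.2699, 0.1434]
tool_rot: [-3.133, -0.234, -0.001]
contact_force: [1.4, -0.5, 0.1]
opening: 0.0858
```

Run:
```python
from h import *
for n in("scene","top"):
    im=cam(n); c=im["color"]
    x,y=proj(im,[[.637,-.049,.01]])[0].astype(int)
    cv2.imwrite(f"pics/{n}9.png",cv2.resize(cv2.convertScaleAbs(c[y-50:y+50,x-60:x+60],alpha=1.4),None,fx=6,fy=6,interpolation=2))
    if n=="top":
        print('short',rect(im,(342,140,380,205),top,.03),robust(im,(342,140,380,205),top,.03))
        print('long',rect(im,(295,140,335,215),top,.03),robust(im,(295,140,335,215),top,.03))
        print('panel',rect(im,(115,220,205,270),top,.018),proj(im,[[.468,.3485,.018]]))
        cv2.imwrite("pics/top9f.png",c)
go((468,348.5,120,5.7),(468,348.5,40,5.7))
```

```text
short [ 646.  -104.    80.7   28.5    9.2] [ 646.2 -103.8 2101.7    8.5]
long [629.2   4.4 127.5  27.6   8. ] [ 628.6    4.4 3225.8    8. ]
panel [466.3 387.9 128.9  23.5  21.4] [[160.20744655 243.66201539]]
t 17.2 p [408.6 268.6 143.2] jaw -81.4 q1 25 q6 106 open 85.6 F [-0.6 -0.7 -0. ]
(468, 348.5, 120, 5.7) -> [7.06, -7.02, 2.32] [0.01, 0.0, -17.43] q6 31
(468, 348.5, 40, 5.7) -> [7.06, -7.03, 10.32] [0.01, 0.0, -17.43] q6 31
```

View pics/scene9.png

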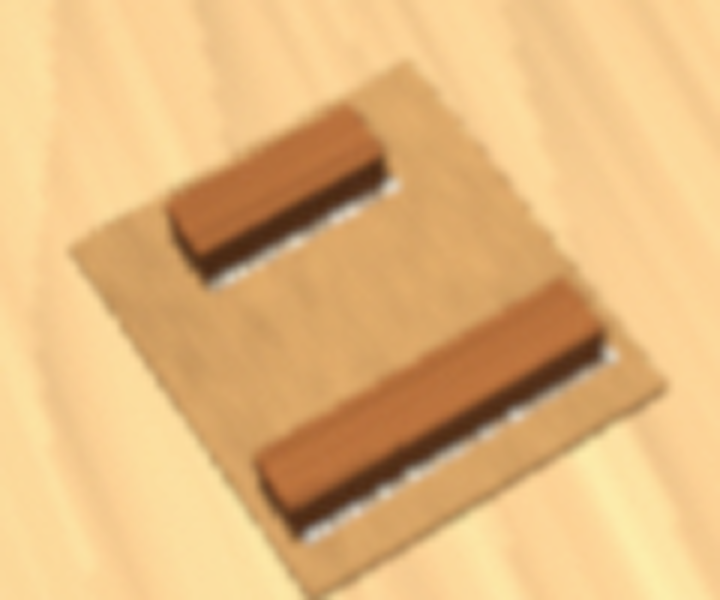

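View pics/top9.png

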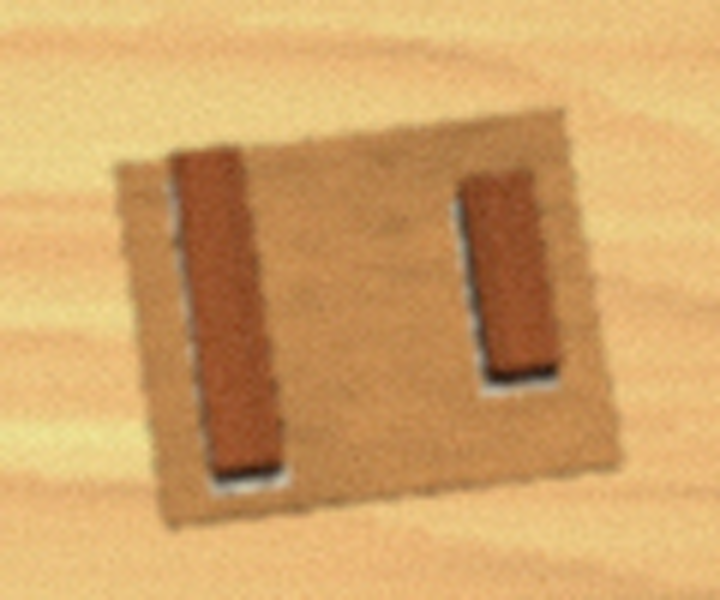

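View pics/top9f.png

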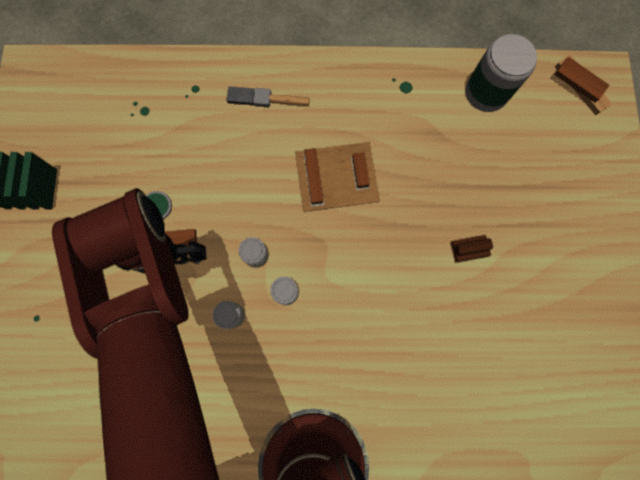

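apply_moves --pt "1 -1 0 0 0 -1.5" --pt "2 -2 0 0 0 -3" --pt "3 -3 0 0 0 -4.5" --pt "4 -4 0 0 0 -6" --pt "5 -5 0 0 0 -7.5" --pt "6 -6 0 0 0 -9" --pt "7 -7 0 0 0 -10.5" --pt "7 -7 1 0 0 -12" --pt "7 -7 2 0 0 -13.5" --pt "7 -7 3 0 0 -15" --pt "7 -7 4 0 0 -16.5" --pt "7 -7 5.5 0 0 -17.4" --pt "7 -7 7 0 0 -17.4" --pt "7 -7 7.5 0 0 -17.4" --pt "7 -7 7.5 0 0 -17.4" --grip 0.21

```text
t: 18.7
tool_pos: [0.4669, 0.3473, 0.0668]
tool_rot: [2.113, 2.325, -0.004]
contact_force: [-0.6, 0.3, 0.2]
opening: 0.0675
```

Run:
```python
from h import *
go((468,348.5,25,5.7),(468,348.5,1,5.7))
im=cam("scene"); c=im["color"]
cv2.imwrite("pics/s10.png",cv2.resize(c[310:470,310:510],None,fx=4,fy=4,interpolation=2))
```

```text
t 18.7 p [466.9 347.3  66.8] jaw 5.5 q1 29 q6 24 open 67.5 F [-0.6  0.3  0.2]
(468, 348.5, 25, 5.7) -> [0.12, 0.13, 4.18] [-0.02, 0.02, -0.05] q6 31
(468, 348.5, 1, 5.7) -> [0.13, 0.13, 6.58] [-0.02, 0.02, -0.05] q6 31
```

View pics/s10.png

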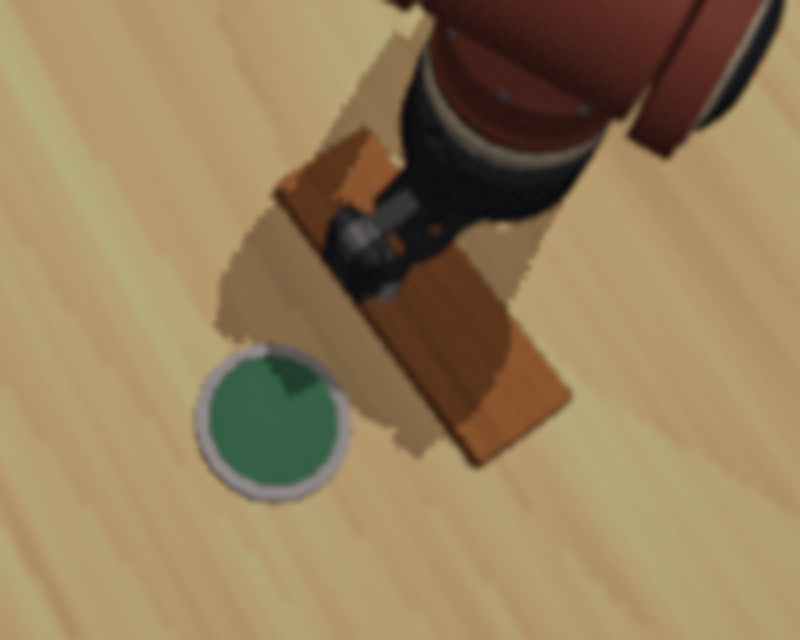

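Run:
```python
from h import *
im=cam("scene")
q=np.array([(365,128),(572,397),(476,460),(277,188)])/4+[310,310]
P=plane(im,q,.018)[:,:2]*1000; print(P.round(1),P.mean(0)); print(np.degrees(np.arctan2(*(P[1]-P[0])[::-1])),np.degrees(np.arctan2(*(P[2]-P[3])[::-1])))
```

```text
[[452.3 271.1]
 [436.6 427.4]
 [491.3 430.7]
 [506.3 278. ]] [471.62687244 351.79581894]
95.73416973351809 95.60276337016673
```

apply_moves --pt "0.2 0.3 2 0 0 0" --pt "0.2 0.3 4 0 0 0" --pt "0.2 0.3 5 0 0 0" --pt "0.2 0.3 5 0 0 0"

```text
t: 19.2
tool_pos: [0.4698, 0.3499, 0.0174]
tool_rot: [2.112, 2.325, -0.003]
contact_force: [0.3, 0.3, 0.9]
opening: 0.0677
```

Run:
```python
from h import *
go((470,350,1,5.7))
im=cam("scene"); c=im["color"]
cv2.imwrite("pics/s11.png",cv2.resize(c[310:470,310:510],None,fx=4,fy=4,interpolation=2))
```

```text
t 19.2 p [469.8 349.9  17.4] jaw 5.5 q1 29 q6 24 open 67.7 F [0.3 0.3 0.9]
(470, 350, 1, 5.7) -> [0.01, 0.02, 1.64] [-0.02, 0.02, -0.04] q6 31
```

View pics/s11.png

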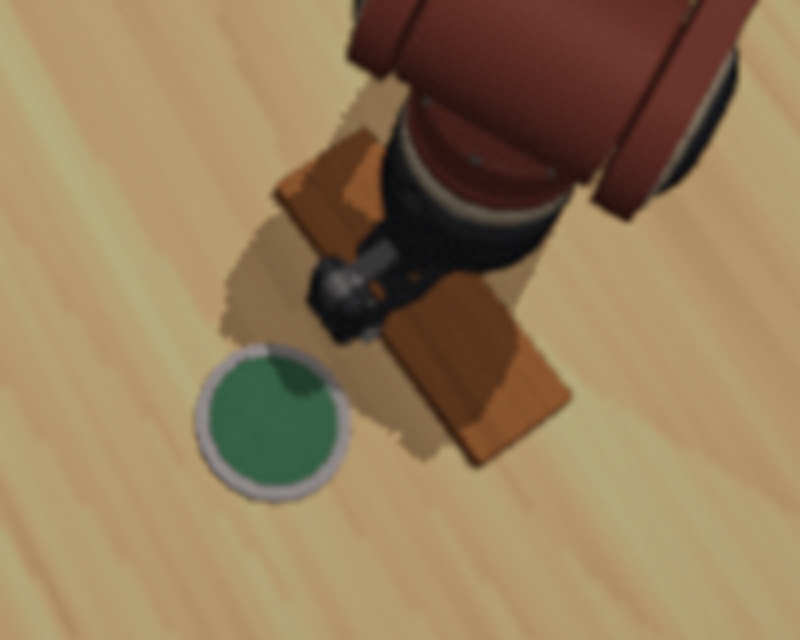

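apply_moves --pt "0 0 0.8 0 0 0" --pt "0 0 1.4 0 0 0" --pt "0 0 1.6 0 0 0" --pt "0 0 1.6 0 0 0"

```text
t: 19.65
tool_pos: [0.4703, 0.3502, 0.0022]
tool_rot: [2.112, 2.325, -0.001]
contact_force: [-0.4, 0.1, 0.5]
opening: 0.0674
```

apply_moves --pt "0 0 0 0 0 0" --pt "0 0 0 0 0 0" --pt "0 0 0 0 0 0" --pt "0 0 0 0 0 0" --pt "0 0 0 0 0 0" --pt "0 0 0 0 0 0" --grip 1 --squeeze 60

```text
t: 20.25
tool_pos: [0.4709, 0.3505, 0.0028]
tool_rot: [2.112, 2.325, 0.0]
contact_force: [0.9, 1.0, 4.7]
opening: 0.0545
```

apply_moves --pt "0 0 -0.5 0 0 0" --pt "0 0 -1.5 0 0 0" --pt "0 0 -3 0 0 0" --pt "0 0 -5 0 0 0" --pt "0 0 -7 0 0 0" --pt "0 0 -9 0 0 0" --pt "0 0 -11 0 0 0" --pt "0 0 -13 0 0 0" --pt "0 0 -14 0 0 0" --pt "0 0 -14 0 0 0"

```text
t: 21.25
tool_pos: [0.4718, 0.3512, 0.1455]
tool_rot: [2.111, 2.324, 0.007]
contact_force: [0.8, -0.1, -0.8]
opening: 0.0545
```

Run:
```python
from h import *
go((637,-49,135,98.5-90),(637,-49,60,98.5-90))
im=cam("scene"); c=im["color"]
cv2.imwrite("pics/s12.png",c[120:480,200:640])
```

```text
t 21.2 p [471.8 351.2 145.5] jaw 5.5 q1 29 q6 24 open 54.5 F [ 0.8 -0.1 -0.8]
(637, -49, 135, 8.5) -> [-41.42, 12.6, 1.06] [0.06, -0.01, -0.6] q6 -13
(637, -49, 60, 8.5) -> [-41.43, 12.57, 8.56] [0.06, -0.01, -0.6] q6 -13
```

View pics/s12.png

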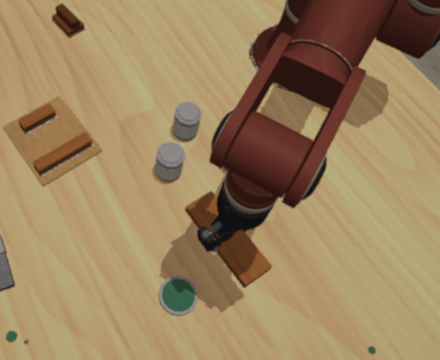

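apply_moves --pt "-2 0.6 0 0 0 0" --pt "-5 1.5 0 0 0 0" --pt "-8 2.4 0 0 0 0" --pt "-11 3.3 0 0 0 0" --pt "-14 4.2 0 0 0 -0.2" --pt "-17 5.1 0 0 0 -0.2" --pt "-20 6 0 0 0 -0.2" --pt "-23 6.9 0 0 0 -0.4" --pt "-26 7.8 0 0 0 -0.4" --pt "-29 8.7 0 0 0 -0.5" --pt "-32 9.6 0 0 0 -0.6" --pt "-35 10.6 0 0 0 -0.6" --pt "-37.5 11.4 1 0 0 -0.6" --pt "-39.5 12 2 0 0 -0.6" --pt "-41 12.5 3.5 0 0 -0.6" --pt "-41.4 12.6 5 0 0 -0.6" --pt "-41.4 12.6 6.5 0 0 -0.6" --pt "-41.4 12.6 8 0 0 -0.6" --pt "-41.4 12.6 8 0 0 -0.6" --pt "-41.4 12.6 8 0 0 -0.6"

```text
t: 23.3
tool_pos: [0.6358, -0.0484, 0.0634]
tool_rot: [2.049, 2.38, 0.002]
contact_force: [0.1, 0.8, -1.1]
opening: 0.0545
```

Run:
```python
from h import *
go((637,-49,36,8.5))
for n in("scene","top"):
    im=cam(n); c=im["color"]
    x,y=proj(im,[[.637,-.049,.03]])[0].astype(int); print(n,x,y)
    cv2.imwrite(f"pics/{n}13.png",cv2.resize(cv2.convertScaleAbs(c[y-60:y+60,x-80:x+80],alpha=1.4),None,fx=5,fy=5,interpolation=2))
```

```text
t 23.3 p [635.8 -48.4  63.4] jaw 8.5 q1 -11 q6 -20 open 54.5 F [ 0.1  0.8 -1.1]
(637, -49, 36, 8.5) -> [-0.08, 0.11, 2.74] [0.01, -0.01, 0.01] q6 -13
scene 250 251
top 337 171
```

View pics/scene13.png

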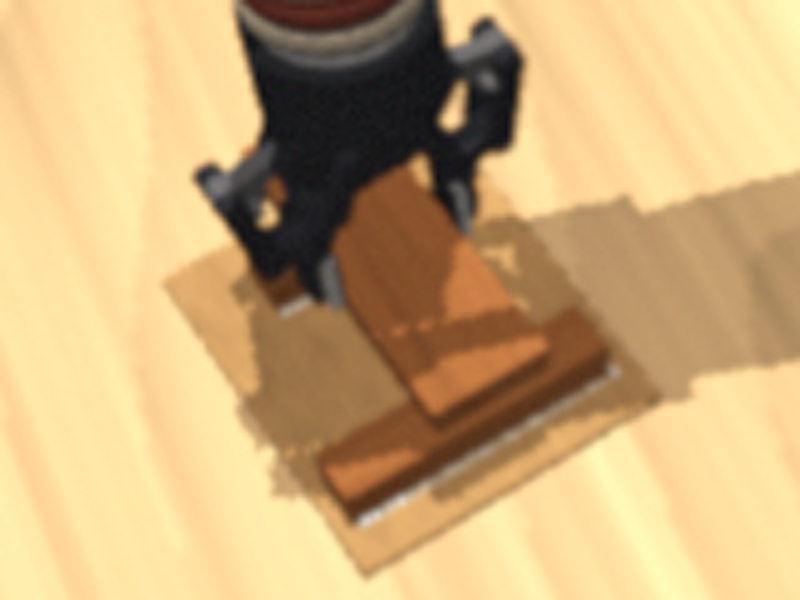

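View pics/top13.png

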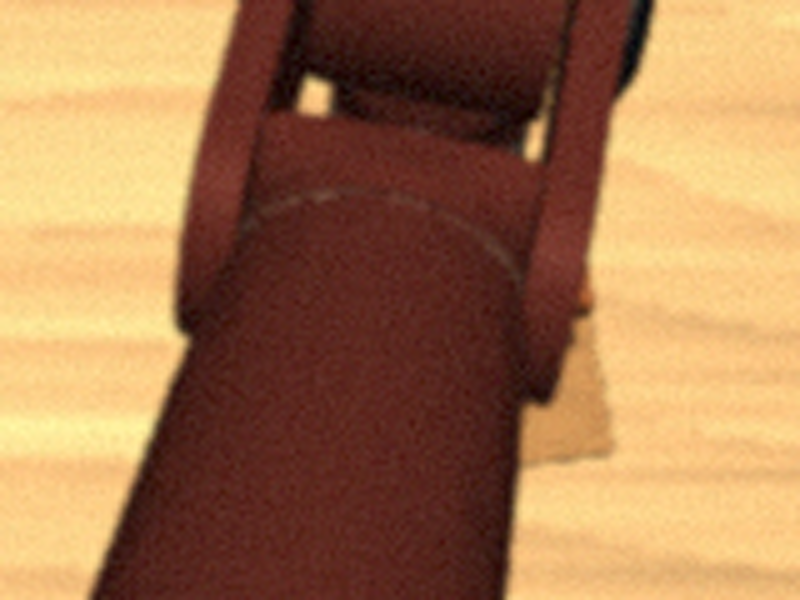

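Run:
```python
from h import *
im=cam("scene")
q=np.array([(434,412),(548,347)])/5+[170,191]
P=plane(im,q,.0786)[:,:2]*1000
v=np.array([-.1478,.989]);u=np.array([.989,.1478]); d=P-[637.1,-49.1]
print(P.round(1),(d@u).round(1),(d@v).round(1))
# reference: long strip's visible corners / batten corners in same view
q=np.array([(322,465),(345,500),(612,352)])/5+[170,191]
d=plane(im,q,.030)[:,:2]*1000-[637.1,-49.1]; print((d@u).round(1),(d@v).round(1))
```

```text
[[652.1  35.5]
 [599.3  28.3]] [ 27.3 -26. ] [81.4 82.1]
[ 68.2  68.6 -60.1] [49.2 68.9 72.9]
```

apply_moves --pt "0.1 0.1 1 0 0 0" --pt "0.1 0.1 1.8 0 0 0" --pt "0.1 0.1 2.4 0 0 0" --pt "0.1 0.1 2.7 0 0 0" --pt "0.1 0.1 2.7 0 0 0" --pt "0.1 0.1 2.7 0 0 0"

```text
t: 24.05
tool_pos: [0.6381, -0.048, 0.0382]
tool_rot: [2.048, 2.378, 0.004]
contact_force: [0.3, -0.1, -0.8]
opening: 0.0545
```

Run:
```python
from h import *
go((636.5,-49.5,33,8.5))
```

```text
t 24.1 p [638.1 -48.   38.2] jaw 8.5 q1 -11 q6 -20 open 54.5 F [ 0.3 -0.1 -0.8]
(636.5, -49.5, 33, 8.5) -> [-0.13, -0.18, 0.52] [0.05, 0.01, 0.0] q6 -13
```

apply_moves --pt "0 -0.2 0.2 0 0 0" --pt "0.1 -0.2 0.4 0 0 0" --pt "0.1 -0.2 0.4 0 0 0" --pt "0.1 -0.2 0.4 0 0 0"

```text
t: 24.45
tool_pos: [0.6359, -0.0472, 0.0342]
tool_rot: [2.048, 2.378, 0.004]
contact_force: [0.3, 0.2, -0.5]
opening: 0.0542
```

Run:
```python
from h import *
go((636.5,-49.5,33,8.5))
im=cam("scene");c=im["color"]
cv2.imwrite(f"pics/s14.png",cv2.resize(cv2.convertScaleAbs(c[200:320,170:330],alpha=1.4),None,fx=5,fy=5,interpolation=2))
```

```text
t 24.4 p [635.9 -47.2  34.2] jaw 8.5 q1 -11 q6 -19 open 54.2 F [ 0.3  0.2 -0.5]
(636.5, -49.5, 33, 8.5) -> [-0.23, 0.02, 0.12] [0.05, 0.01, 0.0] q6 -13
```

View pics/s14.png

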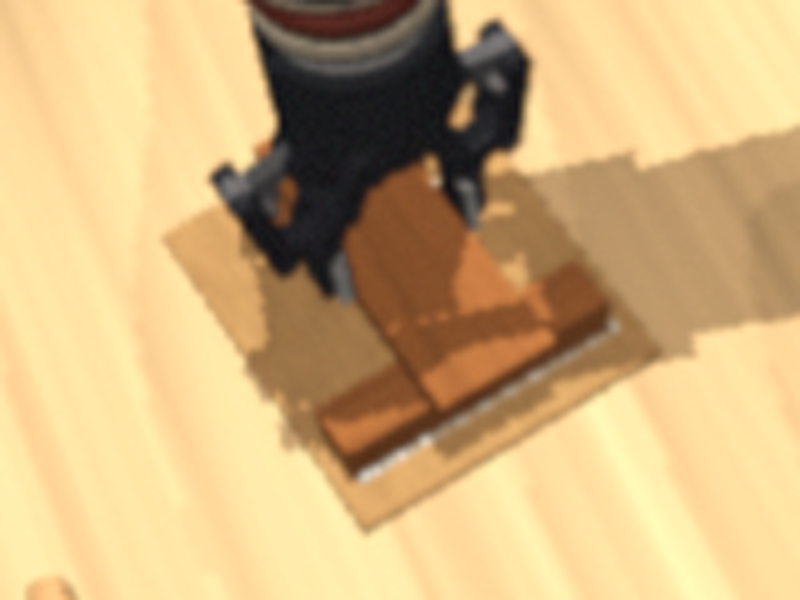

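apply_moves --pt "-0.2 0 0 0 0 0" --pt "-0.3 0 0 0 0 0" --pt "-0.3 0 0.1 0 0 0" --pt "-0.3 0 0.15 0 0 0" --pt "-0.3 0 0.15 0 0 0" --pt "-0.3 0 0.15 0 0 0"

```text
t: 25.1
tool_pos: [0.6365, -0.0503, 0.0329]
tool_rot: [2.048, 2.378, 0.004]
contact_force: [0.3, 0.1, 0.3]
opening: 0.0542
```

Run:
```python
from h import *
go((636.5,-49.5,33,8.5))
```

```text
t 25.1 p [636.5 -50.3  32.9] jaw 8.5 q1 -11 q6 -20 open 54.2 F [0.3 0.1 0.3]
(636.5, -49.5, 33, 8.5) -> [0.08, 0.01, -0.01] [0.05, 0.01, 0.0] q6 -13
```

apply_moves --pt "0 0 0.05 0 0 0" --pt "0 0 0.1 0 0 0" --pt "0 0 0.1 0 0 0"

```text
t: 25.4
tool_pos: [0.6366, -0.0503, 0.0329]
tool_rot: [2.048, 2.378, 0.004]
contact_force: [-3.3, 0.0, 5.2]
opening: 0.0544
```

apply_moves --pt "0 0 0 0 0 0" --pt "0 0 0 0 0 0" --pt "0 0 0 0 0 0" --pt "0 0 0 0 0 0" --grip 0.2

```text
t: 25.8
tool_pos: [0.6365, -0.0503, 0.0327]
tool_rot: [2.048, 2.378, 0.004]
contact_force: [-0.4, 0.3, 0.0]
opening: 0.0683
```

apply_moves --pt "0 0 -1 0 0 0" --pt "0 0 -3 0 0 0" --pt "0 0 -6 0 0 0" --pt "0 0 -10 0 0 0" --pt "3 -5 -12 0 0 0" --pt "6 -10 -12 0 0 0" --pt "10 -14 -12 0 0 0" --pt "15 -15 -12 0 0 0" --pt "20 -15 -12 0 0 0" --pt "24 -15 -12 0 0 0" --pt "24 -15 -12 0 0 0"

```text
t: 26.9
tool_pos: [0.4509, 0.1684, 0.1529]
tool_rot: [2.042, 2.383, 0.007]
contact_force: [-0.1, -0.6, 0.8]
opening: 0.0684
```

Run:
```python
from h import *
go((464,-351.5,100,10.1),(464,-351.5,30,10.1))
for n in("scene","top"):
    im=cam(n); c=im["color"]
    x,y=proj(im,[[.637,-.049,.03]])[0].astype(int); print(n,x,y)
    cv2.imwrite(f"pics/{n}15.png",cv2.resize(cv2.convertScaleAbs(c[y-55:y+55,x-65:x+65],alpha=1.4),None,fx=6,fy=6,interpolation=2))
```

```text
t 26.9 p [450.9 168.4 152.9] jaw 8.8 q1 12 q6 3 open 68.4 F [-0.1 -0.6  0.8]
(464, -351.5, 100, 10.1) -> [-51.58, -6.69, 5.23] [0.06, -0.0, -0.26] q6 -47
(464, -351.5, 30, 10.1) -> [-51.58, -6.73, 12.23] [0.06, -0.0, -0.26] q6 -47
scene 250 251
top 337 171
```

View pics/scene15.png

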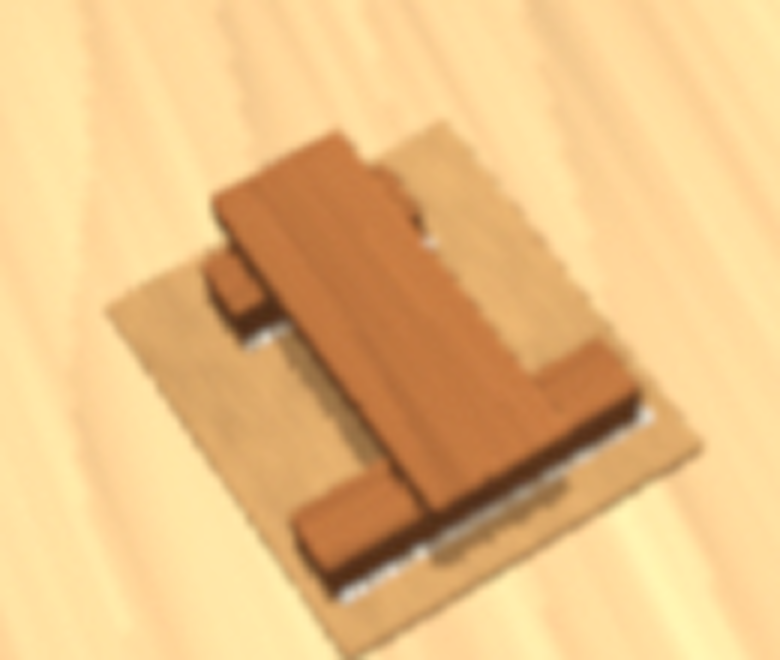

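View pics/top15.png

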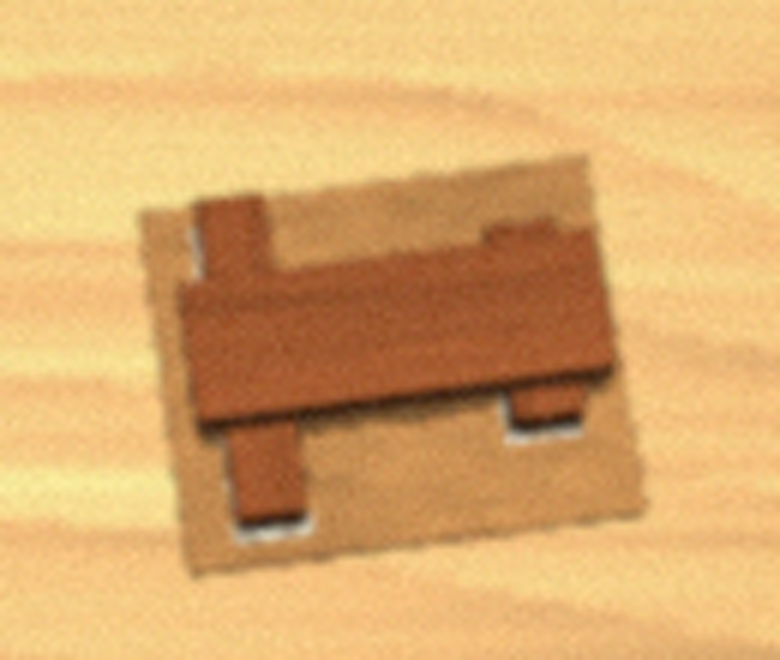

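Run:
```python
from h import *
v=np.array([-.1478,.989]);u=np.array([.989,.1478])
def rep(n,q,off,z,s=6.):
    im=cam(n); P=plane(im,(np.array(q)+.5)/s-.5+off,z)[:,:2]*1000
    d=P-[637.1,-49.1]; print(n,"u",(d@u).round(1),"v",(d@v).round(1),"mean",(d@u).mean().round(1),(d@v).mean().round(1))
rep("top",[(181,285),(597,228),(615,368),(203,418)],[272,116],.048)
rep("scene",[(214,194),(340,132),(562,425),(432,507)],[185,196],.048)
rep("top",[(141,212),(586,157),(646,515),(195,576)],[272,116],.006)
rep("scene",[(108,310),(442,124),(703,447),(350,657)],[185,196],.006)
```

```text
top u [ 25.6  26.7 -29.3 -27.5] v [ 78.1 -81.4 -79.   76.9] mean -1.2 -1.4
scene u [ 27.  -24.7 -24.2  29.4] v [-80.  -77.6  75.8  77.6] mean 1.9 -1.1
top u [ 74.   72.9 -76.4 -76.5] v [ 88.9 -89.8 -88.8  87.6] mean -1.5 -0.6
scene u [ 76.4 -69.9 -71.6  74.9] v [-86.6 -88.1  90.   89.2] mean 2.4 1.1
```

apply_moves --pt "-5 -0.7 0 0 0 0" --pt "-10 -1.4 0 0 0 0" --pt "-15 -2 0 0 0 0" --pt "-20 -2.7 0 0 0 0" --pt "-25 -3.4 0 0 0 -0.2" --pt "-30 -4 0 0 0 -0.2" --pt "-35 -4.6 0 0 0 -0.2" --pt "-40 -5.2 0 0 0 -0.2" --pt "-45 -6 1 0 0 -0.2" --pt "-49 -6.4 3 0 0 -0.2" --pt "-51.6 -6.7 5 0 0 -0.2" --pt "-51.6 -6.7 6.5 0 0 -0.2" --pt "-51.6 -6.7 8 0 0 -0.2" --pt "-51.6 -6.7 8 0 0 -0.2" --pt "-51.6 -6.7 8 0 0 -0.2"

```text
t: 28.7
tool_pos: [0.4621, -0.3557, 0.0722]
tool_rot: [2.029, 2.395, 0.004]
contact_force: [0.7, 0.2, -0.2]
opening: 0.0682
```

Run:
```python
from h import *
go((464,-351.5,24,10.1))
im=cam("scene"); c=im["color"]
cv2.imwrite("pics/s16.png",cv2.resize(cv2.convertScaleAbs(c[80:200,200:360],alpha=1.5),None,fx=5,fy=5,interpolation=2))
```

```text
t 28.7 p [ 462.1 -355.7   72.2] jaw 9.5 q1 -45 q6 -54 open 68.2 F [ 0.7  0.2 -0.2]
(464, -351.5, 24, 10.1) -> [0.39, 0.24, 4.82] [0.04, 0.01, -0.13] q6 -47
```

View pics/s16.png

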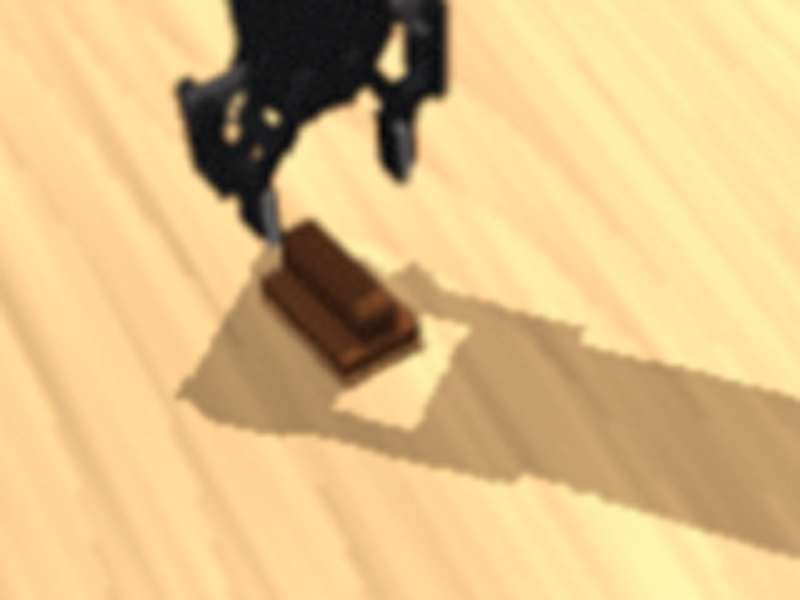

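Run:
```python
from h import *
im=cam("scene")
q=np.array([(308,219),(397,294),(360,313),(284,240)])/5+[200,80]
P=plane(im,q,.045)[:,:2]*1000; print(P.round(1),P.mean(0).round(1)); print([np.degrees(np.arctan2(*(P[a]-P[b])[::-1])).round(1) for a,b in((1,0),(2,3))])
q=np.array([(345,380),(420,340),(262,290)])/5+[200,80]
P=plane(im,q,.0)[:,:2]*1000; print(P.round(1))
go((464,-351.5,60,10.1),(464,-351.5,24,10.1))
```

```text
[[ 467.1 -387.6]
 [ 448.3 -317.2]
 [ 470.1 -313.5]
 [ 484.  -378.9]] [ 467.4 -349.3]
[np.float64(105.0), np.float64(102.0)]
[[ 481.4 -315.8]
 [ 435.5 -324.2]
 [ 494.8 -395.3]]
t 28.8 p [ 463.  -356.4   73.6] jaw 9.5 q1 -45 q6 -55 open 68.2 F [ 0.7 -0.5  0.6]
(464, -351.5, 60, 10.1) -> [0.47, 0.17, 1.36] [0.06, 0.03, -0.12] q6 -47
(464, -351.5, 24, 10.1) -> [0.48, 0.16, 4.96] [0.06, 0.03, -0.12] q6 -47
```

apply_moves --pt "0.3 0.2 1.4 0 0 -0.1" --pt "0.3 0.2 3 0 0 -0.1" --pt "0.3 0.2 4.2 0 0 -0.1" --pt "0.3 0.2 4.8 0 0 -0.1" --pt "0.3 0.2 4.8 0 0 -0.1" --pt "0.3 0.2 4.8 0 0 -0.1"

```text
t: 29.4
tool_pos: [0.4647, -0.3533, 0.0254]
tool_rot: [2.016, 2.402, 0.003]
contact_force: [0.9, -0.0, 0.4]
opening: 0.0686
```

Run:
```python
from h import *
go((465,-354,24,10.1))
im=cam("scene"); c=im["color"]
cv2.imwrite("pics/s17.png",cv2.resize(cv2.convertScaleAbs(c[80:200,200:360],alpha=1.5),None,fx=5,fy=5,interpolation=2))
```

```text
t 29.4 p [ 464.7 -353.3   25.4] jaw 10.0 q1 -45 q6 -55 open 68.6 F [ 0.9 -0.   0.4]
(465, -354, 24, 10.1) -> [-0.08, 0.02, 0.14] [0.06, 0.03, -0.02] q6 -47
```

View pics/s17.png

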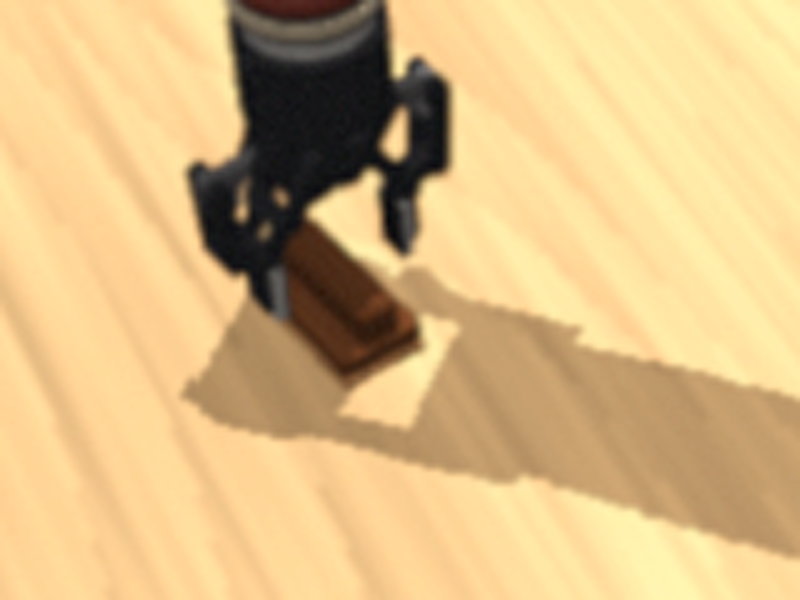

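apply_moves --pt "0 0 0.1 0 0 0" --pt "0 0 0.1 0 0 0" --pt "0 0 0.1 0 0 0" --pt "0 0 0.1 0 0 0" --pt "0 0 0.1 0 0 0" --pt "0 0 0.1 0 0 0" --pt "0 0 0.1 0 0 0" --grip 1 --squeeze 50

```text
t: 30.15
tool_pos: [0.4654, -0.354, 0.0256]
tool_rot: [2.015, 2.401, 0.003]
contact_force: [1.0, 0.1, 4.0]
opening: 0.0247
```

apply_moves --pt "0 0 -0.5 0 0 0" --pt "0 0 -1.5 0 0 0" --pt "0 0 -3 0 0 0" --pt "0 0 -5 0 0 0" --pt "0 0 -7 0 0 0" --pt "0 0 -9 0 0 0" --pt "0 0 -11 0 0 0" --pt "0 0 -11 0 0 0"

```text
t: 30.95
tool_pos: [0.4664, -0.3553, 0.1405]
tool_rot: [2.01, 2.395, 0.002]
contact_force: [1.2, -0.0, -1.1]
opening: 0.0252
```

Run:
```python
from h import *
go((636.5,-50,135,8.5),(636.5,-50,90,8.5))
im=cam("scene"); c=im["color"]
cv2.imwrite("pics/s18.png",cv2.resize(cv2.convertScaleAbs(c[60:180,200:360],alpha=1.5),None,fx=5,fy=5,interpolation=2))
```

```text
t 30.9 p [ 466.4 -355.3  140.5] jaw 10.0 q1 -45 q6 -55 open 25.2 F [ 1.2 -0.  -1.1]
(636.5, -50, 135, 8.5) -> [27.13, 22.04, 0.49] [0.13, 0.12, 0.3] q6 -13
(636.5, -50, 90, 8.5) -> [27.18, 21.99, 4.99] [0.13, 0.12, 0.3] q6 -13
```

View pics/s18.png

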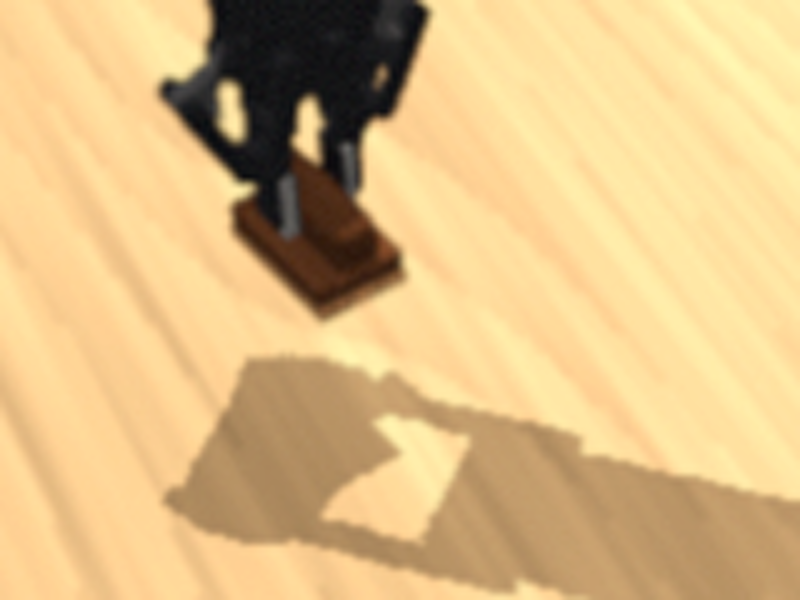

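apply_moves --pt "2 1.6 0 0 0 0" --pt "4.5 3.6 0 0 0 0" --pt "7 5.6 0 0 0 0.1" --pt "9.5 7.6 0 0 0 0.1" --pt "12 9.7 0 0 0 0.1" --pt "14.5 11.7 0 0 0 0.2" --pt "17 13.7 0 0 0 0.2" --pt "19.5 15.8 0 0.1 0.1 0.2" --pt "22 17.8 0 0.1 0.1 0.3" --pt "24 19.5 0 0.1 0.1 0.3" --pt "26 21 0 0.1 0.1 0.3" --pt "27.1 22 0.5 0.1 0.1 0.3" --pt "27.1 22 2 0.1 0.1 0.3" --pt "27.1 22 3.5 0.1 0.1 0.3" --pt "27.1 22 4.5 0.1 0.1 0.3" --pt "27.1 22 4.5 0.1 0.1 0.3" --pt "27.1 22 4.5 0.1 0.1 0.3"

```text
t: 32.7
tool_pos: [0.6351, -0.0506, 0.0922]
tool_rot: [-2.052, -2.378, 0.0]
contact_force: [-0.7, -0.0, -0.3]
opening: 0.0248
```

Run:
```python
from h import *
go((636.5,-50,78,8.5))
im=cam("scene"); c=im["color"]
cv2.imwrite("pics/s19.png",cv2.resize(cv2.convertScaleAbs(c[180:300,170:330],alpha=1.5),None,fx=5,fy=5,interpolation=2))
```

```text
t 32.7 p [635.1 -50.6  92.2] jaw 8.4 q1 -11 q6 -20 open 24.8 F [-0.7 -0.  -0.3]
(636.5, -50, 78, 8.5) -> [0.04, 0.15, 1.42] [-0.01, -0.01, -0.02] q6 -13
```

View pics/s19.png

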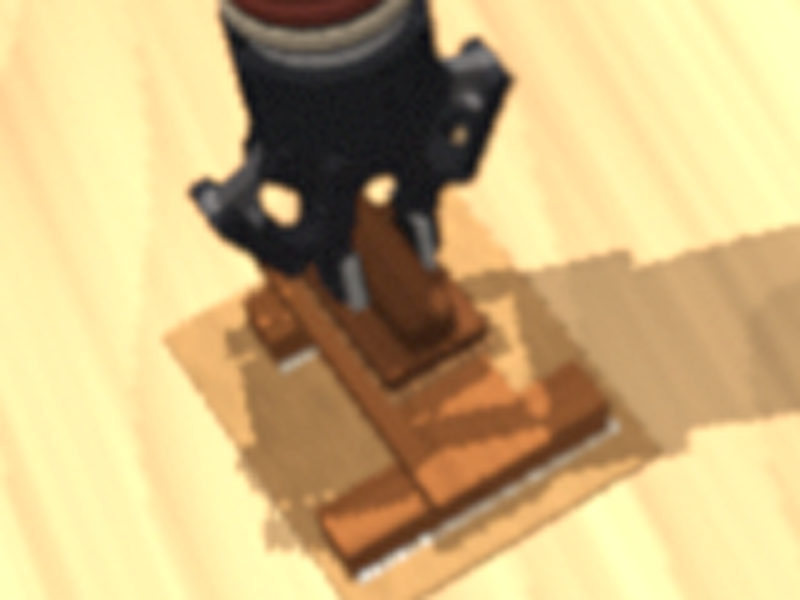

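Run:
```python
from h import *
im=cam("scene")
v=np.array([-.1478,.989]);u=np.array([.989,.1478])
for q,z in(([(389,378),(486,322)],.0866),([(391,396),(487,336)],.0666),([(430,500),(550,420)],.048)):
    d=plane(im,np.array(q)/5+[170,180],z)[:,:2]*1000-[637.1,-49.1]; print((d@u).round(1),(d@v).round(1))
```

```text
[ 22.4 -23.7] [40.  39.7]
[ 21.8 -25.9] [35.8 33.7]
[ 30.2 -30.3] [76.7 73. ]
```

apply_moves --pt "0 0.1 0.6 0 0 0" --pt "0 0.1 1.1 0 0 0" --pt "0 0.1 1.5 0 0 0" --pt "0 0.1 1.5 0 0 0" --pt "0 0.1 1.5 0 0 0"

```text
t: 33.3
tool_pos: [0.637, -0.0502, 0.0784]
tool_rot: [2.051, 2.379, 0.001]
contact_force: [0.4, -0.5, -0.7]
opening: 0.0245
```

Run:
```python
from h import *
go((636.5,-50,74,8.5))
```

```text
t 33.3 p [637.  -50.2  78.4] jaw 8.5 q1 -11 q6 -20 open 24.5 F [ 0.4 -0.5 -0.7]
(636.5, -50, 74, 8.5) -> [0.02, -0.05, 0.44] [0.01, -0.0, -0.01] q6 -13
```

apply_moves --pt "0 0 0.2 0 0 0" --pt "0 0 0.35 0 0 0" --pt "0 0 0.4 0 0 0" --pt "0 0 0.4 0 0 0"

```text
t: 33.7
tool_pos: [0.6369, -0.0502, 0.0742]
tool_rot: [2.052, 2.379, 0.001]
contact_force: [-0.0, 0.8, -1.1]
opening: 0.0248
```

Run:
```python
from h import *
go((636.5,-50,74,8.5))
```

```text
t 33.7 p [636.9 -50.2  74.2] jaw 8.4 q1 -11 q6 -20 open 24.8 F [-0.   0.8 -1.1]
(636.5, -50, 74, 8.5) -> [0.02, -0.04, 0.02] [0.01, -0.0, -0.01] q6 -13
```

Near contact: a touch lower, then release (the opening swings the tips up) and lift.

apply_moves --pt "0 0 0.05 0 0 0" --pt "0 0 0.1 0 0 0" --pt "0 0 0.1 0 0 0"

```text
t: 34.0
tool_pos: [0.6371, -0.0501, 0.0738]
tool_rot: [2.051, 2.379, 0.001]
contact_force: [-0.8, 0.4, 2.0]
opening: 0.0246
```

apply_moves --pt "0 0 0 0 0 0" --pt "0 0 0 0 0 0" --pt "0 0 0 0 0 0" --pt "0 0 0 0 0 0" --grip 0.4

```text
t: 34.4
tool_pos: [0.6371, -0.0502, 0.0737]
tool_rot: [2.051, 2.379, 0.001]
contact_force: [-0.4, 0.1, 0.3]
opening: 0.0511
```

apply_moves --pt "0 0 -1 0 0 0" --pt "0 0 -3 0 0 0" --pt "0 0 -6 0 0 0" --pt "0 0 -9 0 0 0" --pt "3 -5 -10 0 0 0" --pt "6 -10 -10 0 0 0" --pt "10 -14 -10 0 0 0" --pt "15 -18 -10 0 0 0" --pt "20 -20 -10 0 0 0" --pt "20 -20 -10 0 0 0" --pt "20 -20 -10 0 0 0" --grip 0

```text
t: 35.5
tool_pos: [0.4075, 0.1209, 0.1741]
tool_rot: [2.045, 2.384, 0.004]
contact_force: [-0.0, -0.8, 0.1]
opening: 0.0852
```

Run:
```python
from h import *
go((441,130,160,130))
for n in("scene","top"):
    im=cam(n); c=im["color"]
    x,y=proj(im,[[.637,-.049,.03]])[0].astype(int); print(n,x,y)
    cv2.imwrite(f"pics/{n}20.png",cv2.resize(cv2.convertScaleAbs(c[y-55:y+55,x-65:x+65],alpha=1.4),None,fx=6,fy=6,interpolation=2))
cv2.imwrite("pics/top20f.png",c)
```

```text
t 35.5 p [407.5 120.9 174.1] jaw 8.7 q1 6 q6 -2 open 85.2 F [-0.  -0.8  0.1]
(441, 130, 160, 130) -> [0.38, 3.44, 1.42] [0.02, -0.03, 11.75] q6 66
scene 250 251
top 337 171
```

View pics/scene20.png

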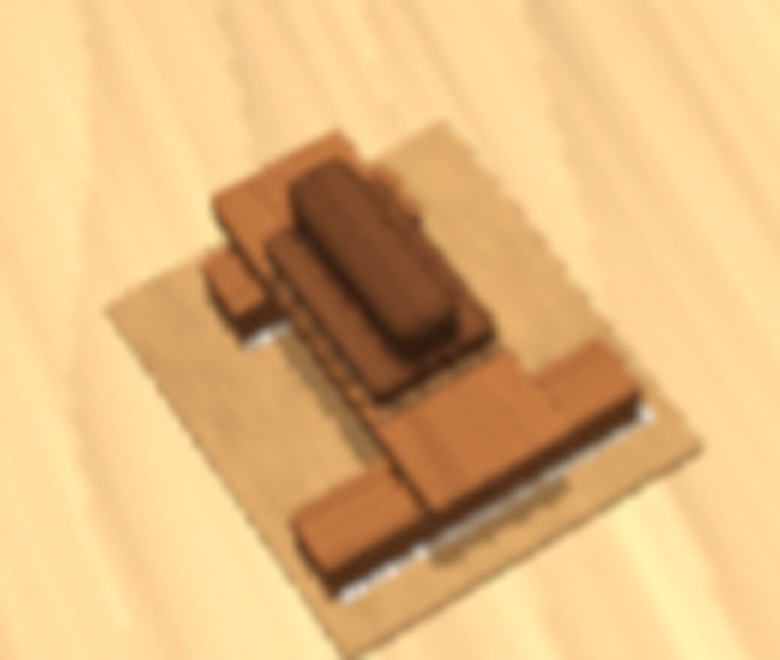

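View pics/top20.png

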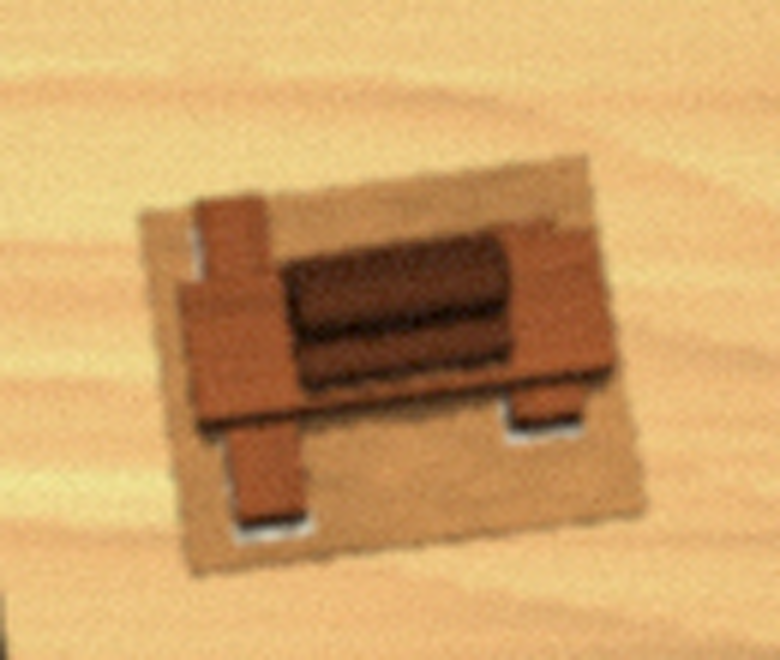

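Run:
```python
from h import *
S=ctrl.get_image("top") if False else None
im=cam("scene"); c=im["color"]
for p in[(370,268),(387,233),(438,265)]: print("scene",p,plane(im,[p],.075)[0,:2].round(3), np.linalg.norm(plane(im,[p],.075)[0,:2]).round(3))
cv2.imwrite("pics/s21.png",cv2.resize(cv2.convertScaleAbs(c[190:320,320:480],alpha=1.4),None,fx=5,fy=4.6,interpolation=2))
old=cv2.imread("pics/top0.png"); cv2.imwrite("pics/t21.png",cv2.resize(cv2.convertScaleAbs(old[230:335,205:310],alpha=1.4),None,fx=5.6,fy=5.6,interpolation=2))
# top-face circle in old top picture: far (upper-left) silhouette arc
im2=dict(cam("top")); im2["color"]=old
k=contour(im2,(230,230,280,275),lambda u,h:(h[...,1]<75))
P=plane(im2,k,.075)[:,:2]*1000
# keep the arc away from the camera foot (289,-3)
m=np.median(P,0); d=(m-[289,-3])/np.linalg.norm(m-[289,-3]); A=P[(P-m)@d>3]
M=np.c_[2*A,np.ones(len(A))]; s=np.linalg.lstsq(M,(A**2).sum(1),rcond=None)[0]
print("fit top",s[:2],np.sqrt(s[2]+s[0]**2+s[1]**2))
```

```text
scene (370, 268) [0.444 0.124] 0.461
scene (387, 233) [0.37  0.066] 0.376
scene (438, 265) [0.318 0.181] 0.365
fit top [445.63375136 133.95469766] 28.11655021706891
```

View pics/s21.png

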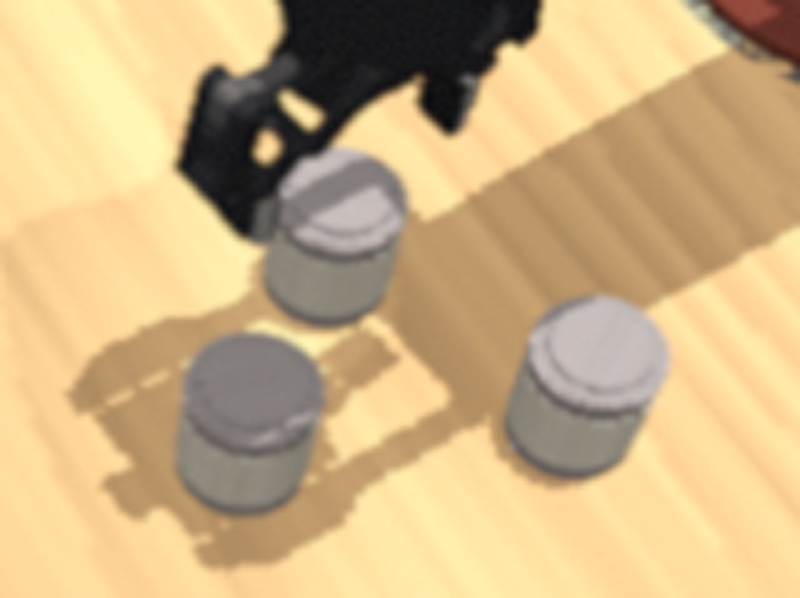

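View pics/t21.png

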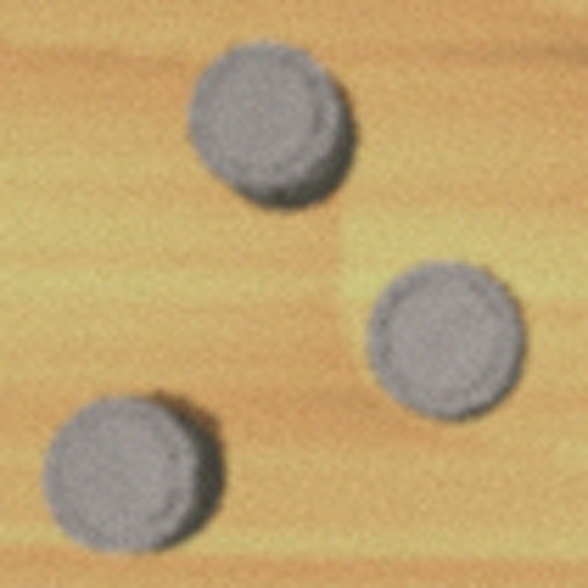

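Run:
```python
from h import *
im=cam("scene")
print(plane(im,[[370.6,274.1]],.075)[0,:2], plane(im,[[320+245/5,190+470/4.6]],.0)[0,:2])
go((445,133,110,8.5),(445,133,20,8.5))
```

```text
[0.4501018  0.13699632] [0.44813209 0.13903584]
t 35.8 p [410.5 117.6 174. ] jaw 8.4 q1 6 q6 -2 open 85.7 F [-0.9 -0.4 -0.7]
(445, 133, 110, 8.5) -> [1.02, 3.63, 6.41] [0.02, 0.0, -0.02] q6 8
(445, 133, 20, 8.5) -> [1.02, 3.61, 15.41] [0.02, 0.0, -0.02] q6 8
```

apply_moves --pt "1.2 2 0 0 0 0" --pt "1.2 3.8 1 0 0 0" --pt "1.2 3.8 4 0 0 0" --pt "1.2 3.8 6.5 0 0 0" --pt "1.2 3.8 8 0 0 0" --pt "1.2 3.8 8 0 0 0" --pt "1.2 3.8 8 0 0 0"

```text
t: 36.45
tool_pos: [0.4471, 0.1344, 0.0942]
tool_rot: [2.054, 2.376, 0.001]
contact_force: [-0.5, -0.2, 0.7]
opening: 0.0853
```

Run:
```python
from h import *
go((447,135,40,8.5),(447,135,20,8.5))
im=cam("scene"); c=im["color"]
cv2.imwrite("pics/s22.png",cv2.resize(cv2.convertScaleAbs(c[190:320,320:480],alpha=1.4),None,fx=5,fy=4.6,interpolation=2))
```

```text
t 36.5 p [447.1 134.4  94.2] jaw 8.3 q1 8 q6 -1 open 85.3 F [-0.5 -0.2  0.7]
(447, 135, 40, 8.5) -> [0.07, -0.01, 5.42] [0.01, 0.0, -0.04] q6 8
(447, 135, 20, 8.5) -> [0.07, -0.01, 7.42] [0.01, 0.0, -0.04] q6 8
```

View pics/s22.png

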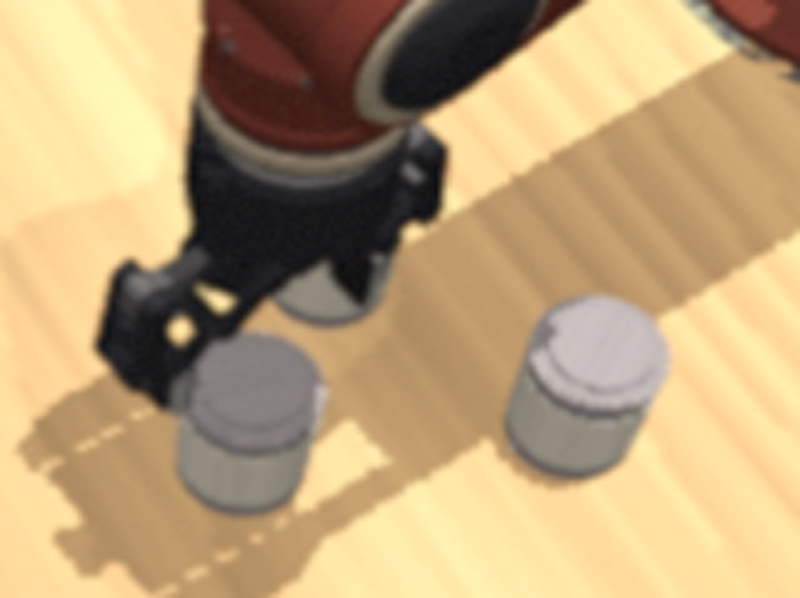

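apply_moves --pt "0 0 1 0 0 0" --pt "0 0 2.2 0 0 0" --pt "0 0 3.5 0 0 0" --pt "0 0 4.8 0 0 0" --pt "0 0 6 0 0 0" --pt "0 0 7 0 0 0" --pt "0 0 7.3 0 0 0" --pt "0 0 7.3 0 0 0"

```text
t: 37.3
tool_pos: [0.4473, 0.1346, 0.0213]
tool_rot: [2.054, 2.376, 0.002]
contact_force: [-0.2, 0.6, -0.2]
opening: 0.085
```

apply_moves --pt "0 0 0 0 0 0" --pt "0 0 0 0 0 0" --pt "0 0 0 0 0 0" --pt "0 0 0 0 0 0" --pt "0 0 0 0 0 0" --pt "0 0 0 0 0 0" --pt "0 0 0 0 0 0" --grip 1 --squeeze 60

```text
t: 38.0
tool_pos: [0.4482, 0.1347, 0.0223]
tool_rot: [2.053, 2.375, 0.004]
contact_force: [-0.1, 0.8, 6.0]
opening: 0.055
```

Run:
```python
from h import *
go((614.5,98.5,60,8.5),(614.5,98.5,24,8.5))
im=cam("scene"); c=im["color"]
cv2.imwrite("pics/s23.png",cv2.resize(cv2.convertScaleAbs(c[190:320,320:480],alpha=1.4),None,fx=5,fy=4.6,interpolation=2))
```

```text
t 38.0 p [448.2 134.7  22.3] jaw 8.3 q1 8 q6 -1 open 55.0 F [-0.1  0.8  6. ]
(614.5, 98.5, 60, 8.5) -> [-5.99, 15.94, -3.72] [0.04, 0.0, -0.04] q6 1
(614.5, 98.5, 24, 8.5) -> [-5.99, 15.93, -0.12] [0.04, 0.0, -0.04] q6 1
```

View pics/s23.png

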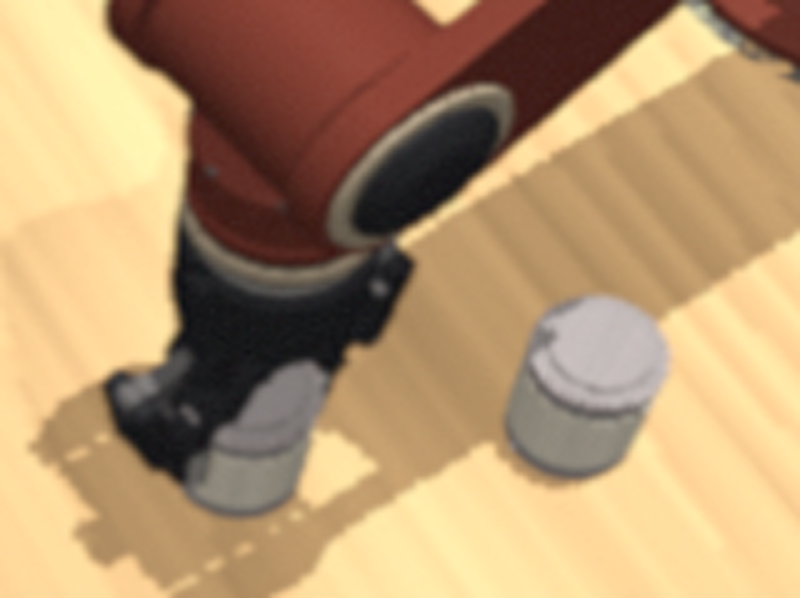

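apply_moves --pt "0 0 -0.5 0 0 0" --pt "0 0 -1.2 0 0 0" --pt "0 0 -2 0 0 0" --pt "0 0 -3 0 0 0" --pt "0 0 -3.7 0 0 0" --pt "-0.4 1 -3.7 0 0 0" --pt "-0.9 2.5 -3.7 0 0 0" --pt "-1.5 4 -3.7 0 0 0" --pt "-2.1 5.5 -3.7 0 0 0" --pt "-2.7 7 -3.7 0 0 0" --pt "-3.2 8.5 -3.7 0 0 0" --pt "-3.8 10 -3.7 0 0 0" --pt "-4.3 11.5 -3.7 0 0 0" --pt "-4.9 13 -3.7 0 0 0" --pt "-5.4 14.4 -3.7 0 0 0" --pt "-5.8 15.4 -3.7 0 0 0" --pt "-6 15.9 -3.7 0 0 0" --pt "-6 15.9 -3.7 0 0 0" --pt "-6 15.9 -3.2 0 0 0" --pt "-6 15.9 -3.2 0 0 0"

```text
t: 40.05
tool_pos: [0.6128, 0.0984, 0.0536]
tool_rot: [2.054, 2.377, 0.001]
contact_force: [0.5, -0.2, -2.0]
opening: 0.0548
```

Run:
```python
from h import *
go((614.5,98.5,30,8.5),(614.5,98.5,24,8.5))
for n in("scene",):
    im=cam(n); c=im["color"]
    x,y=proj(im,[[.62,.04,.03]])[0].astype(int); print(n,x,y)
    cv2.imwrite(f"pics/{n}24.png",cv2.resize(cv2.convertScaleAbs(c[y-70:y+70,x-90:x+90],alpha=1.4),None,fx=4.2,fy=4.2,interpolation=2))
```

```text
t 40.0 p [612.8  98.4  53.6] jaw 8.3 q1 2 q6 -6 open 54.8 F [ 0.5 -0.2 -2. ]
(614.5, 98.5, 30, 8.5) -> [-0.02, 0.17, 2.36] [0.01, -0.0, -0.03] q6 1
(614.5, 98.5, 24, 8.5) -> [-0.02, 0.17, 2.96] [0.01, -0.0, -0.03] q6 1
scene 274 280
```

View pics/scene24.png

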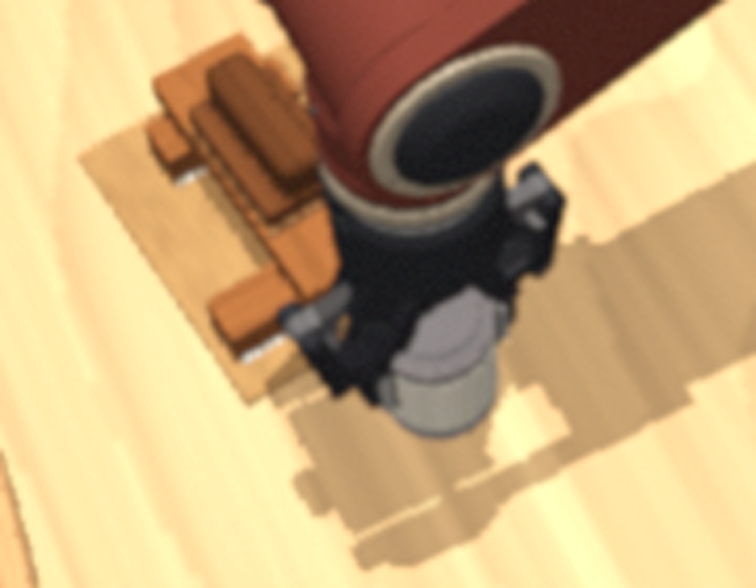

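apply_moves --pt "0 0.1 0.7 0 0 0" --pt "0 0.1 1.4 0 0 0" --pt "0 0.1 2 0 0 0" --pt "0 0.1 2.5 0 0 0" --pt "0 0.1 2.8 0 0 0" --pt "0 0.1 2.8 0 0 0" --pt "0 0.1 2.8 0 0 0"

```text
t: 40.8
tool_pos: [0.6142, 0.0986, 0.026]
tool_rot: [2.054, 2.376, 0.002]
contact_force: [-0.2, 0.2, -1.5]
opening: 0.055
```

Run:
```python
from h import *
go((614.5,98.5,22,8.5))
```

```text
t 40.8 p [614.2  98.6  26. ] jaw 8.3 q1 2 q6 -6 open 55.0 F [-0.2  0.2 -1.5]
(614.5, 98.5, 22, 8.5) -> [-0.02, 0.03, 0.4] [0.02, -0.0, -0.03] q6 1
```

apply_moves --pt "0 0 0.2 0 0 0" --pt "0 0 0.35 0 0 0" --pt "0 0 0.4 0 0 0" --pt "0 0 0.4 0 0 0"

```text
t: 41.2
tool_pos: [0.6143, 0.0986, 0.0223]
tool_rot: [2.053, 2.376, 0.002]
contact_force: [-0.4, -0.5, -0.2]
opening: 0.0553
```

Run:
```python
from h import *
go((614.5,98.5,22,8.5))
```

```text
t 41.2 p [614.3  98.6  22.3] jaw 8.3 q1 2 q6 -6 open 55.3 F [-0.4 -0.5 -0.2]
(614.5, 98.5, 22, 8.5) -> [-0.02, 0.02, 0.03] [0.02, -0.0, -0.03] q6 1
```

apply_moves --pt "0 0 0.05 0 0 0" --pt "0 0 0.05 0 0 0"

```text
t: 41.4
tool_pos: [0.6143, 0.0986, 0.0223]
tool_rot: [2.053, 2.376, 0.002]
contact_force: [-3.0, -0.2, 3.6]
opening: 0.0546
```

apply_moves --pt "0 0 0 0 0 0" --pt "0 0 0 0 0 0" --pt "0 0 0 0 0 0" --pt "0 0 0 0 0 0" --pt "0 0 0 0 0 0" --grip 0

```text
t: 41.9
tool_pos: [0.6144, 0.0986, 0.0222]
tool_rot: [2.053, 2.376, 0.002]
contact_force: [1.2, -0.2, -0.9]
opening: 0.0854
```

apply_moves --pt "0 0 -1 0 0 0" --pt "0 0 -3 0 0 0" --pt "0 0 -5 0 0 0" --pt "0 0 -7 0 0 0" --pt "0 0 -10 0 0 0" --pt "2 -3 -13 0 0 0" --pt "6 -7 -13 0 0 0" --pt "10 -10 -13 0 0 0" --pt "15 -12 -13 0 0 0" --pt "20 -14 -13 0 0 0" --pt "24 -15 -13 0 0 0" --pt "28 -15 -13 0 0 0" --pt "28 -15 -13 0 0 0" --pt "28 -15 -13 0 0 0"

```text
t: 43.3
tool_pos: [0.4248, 0.3546, 0.1526]
tool_rot: [2.05, 2.378, 0.003]
contact_force: [0.1, 0.4, -0.2]
opening: 0.0856
```

Run:
```python
from h import *
go()
for n in("scene","top"):
    im=cam(n); c=im["color"]
    x,y=proj(im,[[.62,.0,.03]])[0].astype(int); print(n,x,y)
    cv2.imwrite(f"pics/{n}25.png",cv2.resize(cv2.convertScaleAbs(c[y-70:y+70,x-90:x+90],alpha=1.4),None,fx=4.2,fy=4.2,interpolation=2))
cv2.imwrite("pics/top25f.png",c)
x,y=proj(im,[[.615,.098,.075]])[0].astype(int)
k=contour(im,(x-25,y-25,x+25,y+25),lambda u,h:(h[...,1]<75))
P=plane(im,k,.075)[:,:2]*1000
m=np.median(P,0); d=(m-[289,-3])/np.linalg.norm(m-[289,-3]); A=P[(P-m)@d>3]
M=np.c_[2*A,np.ones(len(A))]; s=np.linalg.lstsq(M,(A**2).sum(1),rcond=None)[0]
v=np.array([-.1478,.989]);u=np.array([.989,.1478]); e=s[:2]-[637.1,-49.1]
print("tin",s[:2],np.sqrt(s[2]+s[0]**2+s[1]**2),"u",e@u,"v",e@v)
print('lid',rect(im,(135,185,180,228),lambda u,h:(h[...,1]<70)|(h[...,0]>50),.008))
```

```text
t 43.3 p [424.8 354.6 152.6] jaw 8.5 q1 32 q6 24 open 85.6 F [ 0.1  0.4 -0.2]
scene 266 265
top 315 178
tin [612.72672909  98.41848439] 27.97560422253619 u -2.301932936740887 v 149.49815050253451
lid [559.2 370.2  71.4  69.8 -89.5]
```

View pics/scene25.png

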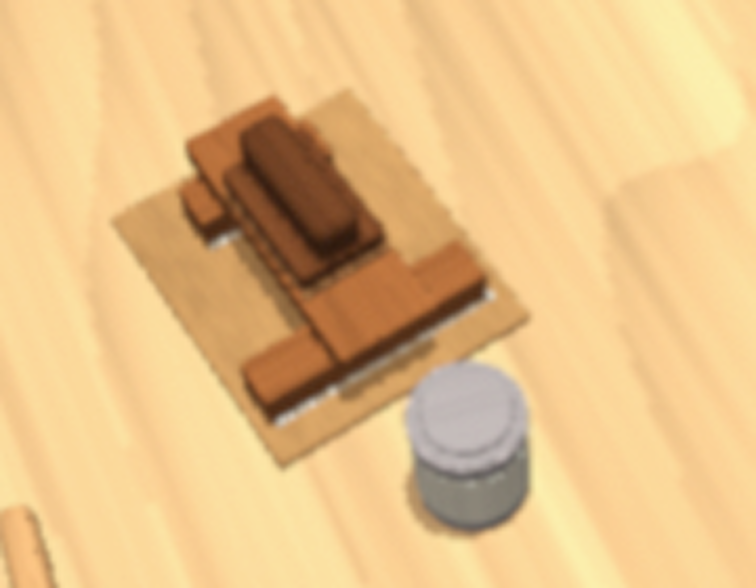

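View pics/top25.png

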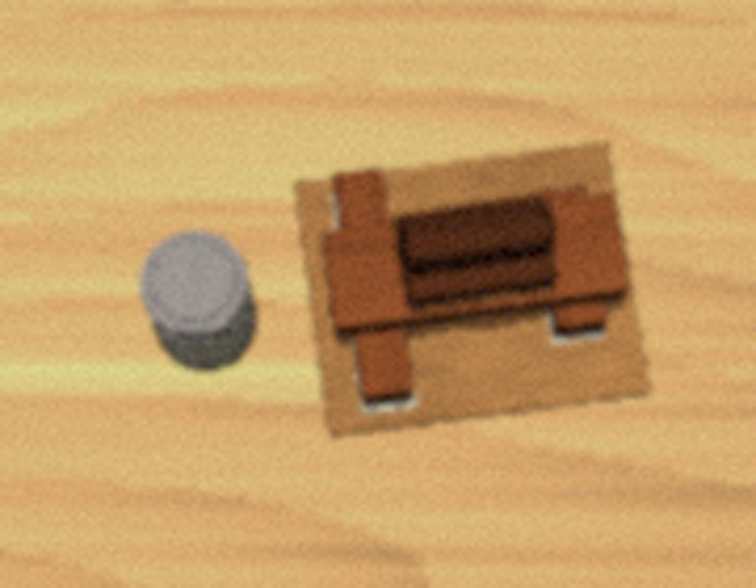

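View pics/top25f.png

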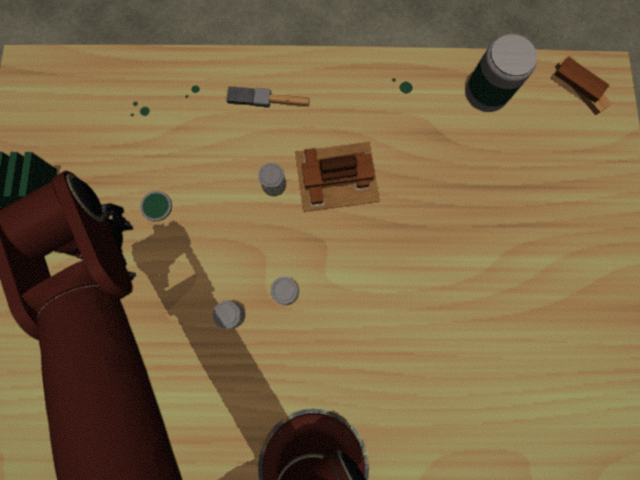

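Run:
```python
from h import *
print(ctrl.finish_job())
```

```text
the job is handed in; nothing more can be done
None
```

The job is done and handed in at about 43 s (limit 128 s), in the order asked: long batten, short batten, panel, sanding block, tin.

Last checks, from the camera pictures:
- **Battens:** both lie on their strips, within about 1–2 mm and about 1° of them. The near ends show slightly more tape than the far ends, which suggests a shift of about 1.5 mm along the strips, away from the robot.
- **Panel:** it rests on both battens, about 1–2 mm off the board's centre towards the short strip. It looks square and level.
- **Sanding block:** it lies cork down and lengthwise on the panel, and the two end margins look about equal by eye.
- **Tin:** I took the one farthest from the base, about 0.46 m away against 0.36–0.38 m for the other two. It stands upright 149.5 mm from the board's centre, so about 30 mm clear of the edge, and measures about 2 mm off the middle line.
- **Lid:** it measures the same before and after, to 0.1 mm.

No check failed. The two cameras disagreed by about 2–5 mm on absolute positions: on the panel and the tin I took a middle value, and on the sanding block (estimates up to 9 mm apart along its length) I did the same. I judged the final fit relative to the board, within each view. The contact forces read after each move stayed at about 6 N or less.

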